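Scrub the sample beakers, rank them on the drying shelf and cover them

ROBOT

A 6-joint arm with a two-finger parallel gripper is mounted at the origin on the work surface. World frame = base frame: x ahead of the robot, y to its left, z up, the work surface at z = 0. Lengths are in m, angles in degrees, forces in N, time in s.
With the tool pointing down it reaches from about 0.4 to 0.825 m from the base axis. Payload 7 kg.
Tool frame: the origin (TCP) lies between the finger pads; the fingertips stand 22 mm ahead of it and the grasp point (between the pads) lies 3 mm ahead of it; z points along the fingers, y is the line along which they close (so a half turn about z gives the same grasp; the last joint's range is limited). The gripper opens to 88 mm and grips with 3 to 60 N. Pads are 19 mm wide; open, the fingers measure 130 mm over their backs; the gripper's body (78 mm by 193 mm) begins 47 mm behind the grasp point.
Start: joints at [-47.664, 20.546, 0.682, 0, -70.136, -16.507], TCP at [0.294, -0.608, 0.249] pointing down, gripper open.
Joint ranges: [-176.03, 176.03], [-82.01, 121.73], [-58.28, 71.71], [-173.87, 95.51], [-174.79, -0.11], [-173.66, 173.66]. Speed limits (degrees/s): [136.94, 136.94, 172.46, 180, 180, 180].

INTERFACE

Orientations are given as [roll, pitch, yaw] about the fixed x, y, z axes, in that order (R = Rz(yaw) Ry(pitch) Rx(roll)).
In Python, from plant import r, vision gives the robot as it stands.
- The arm moves only by the shell command python3 -m pendant 'ROWS' [FORCE]. ROWS is JSON, a list that holds one entry, the list of rows, each a list of 7 numbers: the shift along the tool's x, y, z scaled (see below), then the turn, a rotation vector about the tool's x, y, z scaled (see below), then the opening, from -1 (shut) to 1 (fully open). In form: [[[x, y, z, wx, wy, wz, fingers], ...]]. A call has exactly 8 rows; each row shifts and turns the commanded pose from where the row before left it, along the tool's axes as they then stand; what a row does not reach is not made up. The controller multiplies each number of a shift by 20 mm and each number of a turn by 4 degrees. A row lasts 1/10 s, in which the tool goes at most 50 mm and 8.59 degrees, less where a joint would pass 70% of its speed; a pose out of reach is approached as far as the arm can. A call with a number of a shift or a turn outside -1 to 1 is refused whole. A call with a gripper value outside its range is refused whole. The fingers move at their own pace and stop on an object; FORCE is the grip in N (left out, the last holds). Time passes only in rows, so rows that do not move let the fingers close, or fill a call up. It gives the time, the measured TCP pose, the force, the opening and the grip force at its end, in the units of the state.
- r.get_state(): the state, without advancing time (a new reading comes with each control period).
- vision.capture(name): name is "scene" or "top"; returns a dict with "frame" (480x640x3 uint8, blue, green, red), "depth" (480x640 float32, m along the optical axis (not along the pixel's ray), 0 where there is no reading), "camera_matrix" (3x3 intrinsics, pixels), "extrinsics" (4x4, takes a point from world to camera coordinates). Camera axes: x right, y up, looking along -z (the intrinsics and any distortion apply to the point x, -y, -z); pixel columns grow to the right and rows downward; lengths in m; the calibration is good to about 2 mm. A picture is of the moment at which its call begins.
- r.close_job(): hands the job in; it is judged then, once.
The state is a dict: "time_s": time; "joints": joint angles; "qd": joint speeds; "joint_torque": joint torques, N m; "tcp_pos": TCP position; "eef_rot": TCP orientation; "contact_force": force on the tool from outside, world axes, zero at the start; "moment": the same for the moment, N m; "gripper_width": finger opening in m; "gripper_force": force on a finger pad.
Only numpy, scipy, OpenCV 4.12 (cv2) and the standard library are available. Lean on these libraries where they do the work, as an engineer would, in place of code of your own. Each camera call takes 0.05 s, during which the arm holds its last target. There are 200 camera calls.

TASK

Scrub the inside of every white beaker with the long brush, beginning with the beaker farthest to the robot's left and working to the right: in each, push the brush straight down to the bottom, draw it well up towards the mouth and push it to the bottom again. Hang the brush back in its brass fork and stand the beakers upright in one straight row along the middle of the low shelf, side by side with no more than about 2 cm between neighbours; last of all lay the wooden cover board lengthwise along the row so that it closes every beaker's mouth, and press it down firmly so that it sits level. Leave the other things on the bench where they are.

Things in the scene. Friction and masses are not known exactly. Their poses are not given: they have to be found in the camera images.
- beaker_a: white porcelain beaker, open at the top, round, 66 mm outside diameter, 95 mm high, walls 4 mm, inner floor 6 mm above its underside. Origin: centre of the underside; z points up out of the mouth. This is the left-hand one (largest y) of the three places; 2 or 3 of the three beakers are present.
- beaker_b: white porcelain beaker, open at the top, round, 66 mm outside diameter, 95 mm high, walls 4 mm, inner floor 6 mm above its underside. Origin: centre of the underside; z points up out of the mouth. The one in the middle place.
- beaker_c: white porcelain beaker, open at the top, round, 66 mm outside diameter, 95 mm high, walls 4 mm, inner floor 6 mm above its underside. Origin: centre of the underside; z points up out of the mouth. The one in the right-hand place (smallest y).
- brush: long bottle brush, 197 mm, hanging upright in the fork. Origin: the tip (centre of the bristle head's underside); z up along the shaft. Pale bristle head 51 mm across (stiff core 32 mm) from 0 to 60 mm, steel shaft 9 mm thick to 130 mm, collar 38 mm across to 137 mm, square wooden handle 18 x 18 mm (faces square to x and y) to 197 mm. 120 g.
- brush_collar (a point): centre of the underside of the brush's collar, 130 mm above the tip
- fork_seat (a point): where the underside of the collar is centred when the brush hangs: midway between the prongs, at the height of their tops, 155 mm above the bench, straight above the fork stand's origin; z up
- fork: wooden stand with two level brass prongs (8 mm thick, 21 mm gap) running along its x axis from a post (its face 61 mm towards +x of the origin, top 162 mm high) to 29 mm towards -x, where the slot is open. Brush comes out by lifting 12 mm and drawing it 60 mm along -x, and goes back the reverse way. Base plate 12 mm high. Origin: on the bench below the seat.
- rack: low wooden drying shelf, 340 mm long (y) and 110 mm deep (x), its deck 40 mm above the bench, a 14 mm lip along the back (+x) edge, 49 mm behind the middle line. Origin: centre of the underside at bench height; z up. The row runs along its y axis at x = 0.
- cover: wooden cover board 290 mm (y) x 100 mm (x) x 8 mm with a ridge handle on top, 20 mm wide (x), 90 mm long (y), its top 41 mm above the board's underside. Origin: centre of the underside; z up. 180 g. It starts flat on the bench at the left.
- weight: bystander, to be left alone: copper weight with a knob, 48 mm across, 62 mm high
- dish: bystander, to be left alone: black bakelite dish, 80 mm across, 28 mm high
- agate: bystander, to be left alone: banded agate slice, 100 mm across, 10 mm thick
Not all that is in view belongs to the job. What is shaped like the beaker_b but blue is not meant.

How it is judged (in metres and radians):
On the way, in this order (a step that is already met when the one before it is completed fails the run):
1. the brush is pushed to the bottom of the left-hand beaker (tip within 16 mm of its inner floor) (horizontal distance between brush and beaker_a below 0.022 m and z of brush in the frame of beaker_a below 0.022 m and angle between beaker_a's own z axis and vertical below 0.2 rad), for 0.1 s.
2. the brush is drawn up in the left-hand beaker (tip at least 45 mm above the inner floor) (horizontal distance between brush and beaker_a below 0.022 m and z of brush in the frame of beaker_a above 0.051 m), for 0.05 s.
3. the brush is pushed to the bottom of the left-hand beaker again (all of step 1), for 0.1 s.
4. the brush is pushed to the bottom of the middle beaker (tip within 16 mm of its inner floor) (horizontal distance between brush and beaker_b below 0.022 m and z of brush in the frame of beaker_b below 0.022 m and angle between beaker_b's own z axis and vertical below 0.2 rad), for 0.1 s.
5. the brush is drawn up in the middle beaker (tip at least 45 mm above the inner floor) (horizontal distance between brush and beaker_b below 0.022 m and z of brush in the frame of beaker_b above 0.051 m), for 0.05 s.
6. the brush is pushed to the bottom of the middle beaker again (all of step 4), for 0.1 s.
7. the brush is pushed to the bottom of the right-hand beaker (tip within 16 mm of its inner floor) (horizontal distance between brush and beaker_c below 0.022 m and z of brush in the frame of beaker_c below 0.022 m and angle between beaker_c's own z axis and vertical below 0.2 rad), for 0.1 s.
8. the brush is drawn up in the right-hand beaker (tip at least 45 mm above the inner floor) (horizontal distance between brush and beaker_c below 0.022 m and z of brush in the frame of beaker_c above 0.051 m), for 0.05 s.
9. the brush is pushed to the bottom of the right-hand beaker again (all of step 7), for 0.1 s.
10. the cover lies level over all the beakers and is pressed down on them (over 2.2 N on one of them) (angle between cover's own z axis and vertical below 0.04 rad and z of cover in the frame of rack between 0.129 and 0.141 m and x of beaker_a in the frame of cover between -0.026 and 0.026 m and y of beaker_a in the frame of cover between -0.118 and 0.118 m and x of beaker_b in the frame of cover between -0.026 and 0.026 m and y of beaker_b in the frame of cover between -0.118 and 0.118 m and x of beaker_c in the frame of cover between -0.026 and 0.026 m and y of beaker_c in the frame of cover between -0.118 and 0.118 m and (contact force between cover and beaker_a above 2.2 N or contact force between cover and beaker_b above 2.2 N or contact force between cover and beaker_c above 2.2 N)), for 0.2 s.
At the end, for the whole second after the job is handed in: Beakers upright on the deck within 16 mm of its middle line, each within 94 mm of a neighbour (centres); cover level (0.04 rad) on them, each beaker within 26 mm of its long centre line and 118 mm of its middle; brush collar within 16 mm of the fork seat; all at rest (angle between cover's own z axis and vertical below 0.04 rad and z of cover in the frame of rack between 0.129 and 0.141 m and x of beaker_a in the frame of cover between -0.026 and 0.026 m and y of beaker_a in the frame of cover between -0.118 and 0.118 m and x of beaker_b in the frame of cover between -0.026 and 0.026 m and y of beaker_b in the frame of cover between -0.118 and 0.118 m and x of beaker_c in the frame of cover between -0.026 and 0.026 m and y of beaker_c in the frame of cover between -0.118 and 0.118 m and linear speed of each of cover, beaker_a, beaker_b, beaker_c below 0.02 m/s and z of beaker_a in the frame of rack between 0.035 and 0.046 m and x of beaker_a in the frame of rack between -0.016 and 0.016 m and angle between each of beaker_a, beaker_b, beaker_c's own z axis and vertical below 0.06 rad and (horizontal distance between beaker_a and beaker_b below 0.094 m or horizontal distance between beaker_a and beaker_c below 0.094 m) and z of beaker_b in the frame of rack between 0.035 and 0.046 m and x of beaker_b in the frame of rack between -0.016 and 0.016 m and (horizontal distance between beaker_b and beaker_a below 0.094 m or horizontal distance between beaker_b and beaker_c below 0.094 m) and z of beaker_c in the frame of rack between 0.035 and 0.046 m and x of beaker_c in the frame of rack between -0.016 and 0.016 m and (horizontal distance between beaker_c and beaker_a below 0.094 m or horizontal distance between beaker_c and beaker_b below 0.094 m) and distance between brush_collar and fork_seat below 0.016 m and angle between brush's own z axis and vertical below 0.15 rad); the robot touches nothing.
It fails at once if a bystander (copper weight, dish, agate) is moved more than 40 mm (distance of any of weight, dish, agate from where it was at the start of the episode above 0.04 m).
Of beaker_a, beaker_b, beaker_c only 2 to 3 are there at a start; the rules pass over those that are not, and their reading is None.
At some moment in a run one of beaker_a, beaker_b, beaker_c, cover may be knocked a few centimetres aside while the robot is not near it.
It also fails if it takes over 210 s, if anything falls off the work surface, if the arm or the gripper's body presses on something with over 40 N, if the wrist force passes 120 N, or if a joint passes its speed limit or range.

## Working session

There is one attempt and no reset: what is moved stays moved. The work goes in short steps, Python scripts to look and compute and a shell command to move; the robot and the scene stay as the last step left them, time stands still between calls to the robot, and variables do not carry over. Pictures are saved under pics/ and viewed, at most 14 in all, crops included, and the job is handed in when it is done.

```bash
ls; mkdir -p pics; cat > h.py <<'E'
import numpy as np, cv2
from plant import r, vision
def cap(n):
    c=vision.capture(n); return c
def world(c):
    K=np.array(c["camera_matrix"]);E=np.array(c["extrinsics"]);d=c["depth"]
    v,u=np.mgrid[0:480,0:640]
    P=np.stack([(u-K[0,2])/K[0,0]*d,-(v-K[1,2])/K[1,1]*d,-d],-1)
    W=(P-E[:3,3])@E[:3,:3]
    W[d<=0]=np.nan
    return W
E
python3 - <<'E'
from h import *
for n in("scene","top"):
    c=cap(n); cv2.imwrite(f"pics/{n}0.png",c["frame"]); np.savez(f"{n}0.npz",**c)
    E=np.array(c["extrinsics"]);print(n,-E[:3,:3].T@E[:3,3],c["camera_matrix"])
print(r.get_state())
E
```

```text
pics
scene [1.22255973 0.62233842 0.76056659] [[591.33411718   0.         320.83698541]
 [  0.         591.33411718 233.21954081]
 [  0.           0.           1.        ]]
top [0.3845671  0.01498425 1.19129781] [[514.30608204   0.         314.57209838]
 [  0.         514.30608204 236.72252974]
 [  0.           0.           1.        ]]
{'time_s': 0.1, 'joints': array([-4.76646511e+01,  2.05879798e+01,  6.41213110e-01, -1.65844108e-02,
       -7.01362862e+01, -1.65073062e+01]), 'qd': array([-0.00518195, -0.01183294,  0.15676653,  0.16227058, -0.02812061,
       -0.02385601]), 'joint_torque': array([-1.24104936e-03, -5.84162879e+01,  2.93751222e+01,  7.01551706e+00,
        1.01434972e-02, -5.65454934e-05]), 'tcp_pos': array([ 0.29389192, -0.60723326,  0.24772929]), 'eef_rot': array([ 1.79915940e+02, -8.65169072e-03, -1.54177597e+02]), 'contact_force': array([-0.69462137,  0.69517241, -0.18492896]), 'moment': array([-0.06186975, -0.02453994, -0.00632349]), 'gripper_force': 0.0, 'gripper_width': 0.08743614424761556}
```

View pics/scene0.png

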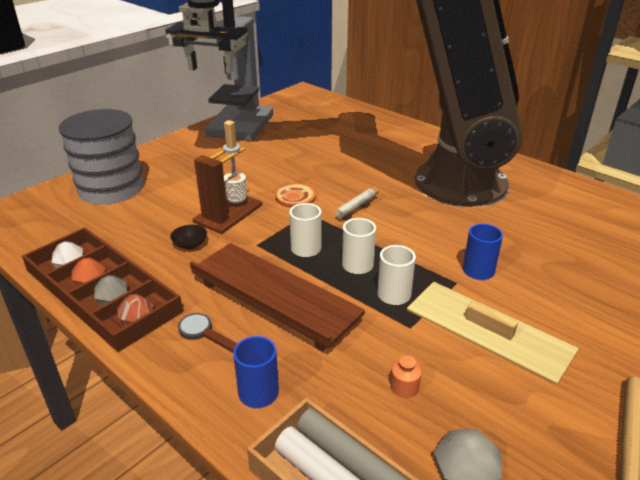

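View pics/top0.png

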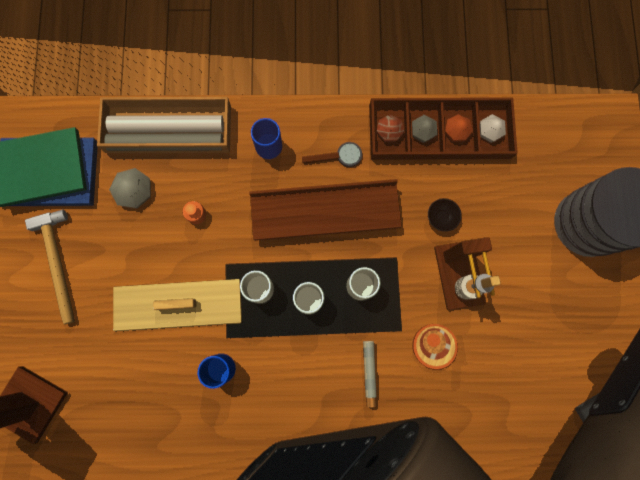

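Scene: white beakers at (306,230), (359,246) and (396,275); lookalikes are the blue ones at (481,252) and (256,372). In the top view the white ones are a (257,287), b (308,298) and c (364,284), and the blue ones (267,139) and (216,371) are rejected. The fork and brush are at top (475,280), the shelf at (325,212) and the cover at (177,305).

```bash
cat >> h.py <<'E'
def rimfit(W,m):
    from scipy.ndimage import label
    L,n=label(m); out=[]
    for i in range(1,n+1):
        p=W[L==i]
        if len(p)<60: continue
        (x,y),rad=cv2.minEnclosingCircle(p[:,:2].astype(np.float32))
        out.append((x,y,rad,np.nanmedian(p[:,2]),len(p)))
    return out
def white(f):
    h=cv2.cvtColor(f,cv2.COLOR_BGR2HSV); return (h[...,1]<60)&(h[...,2]>110)
def rect(W,m):
    p=W[m][:,:2]; return cv2.minAreaRect((p*1000).astype(np.float32))
def big(m):
    n,L,s,_=cv2.connectedComponentsWithStats(m.astype(np.uint8)); return L==1+np.argmax(s[1:,4])
E
python3 - <<'E'
from h import *
S={n:dict(np.load(n+"0.npz")) for n in("scene","top")}
Ws={n:world(S[n]) for n in S}
for n in S:
    W=Ws[n];z=W[...,2]
    m=white(S[n]["frame"])&(z>.085)&(z<.11)&(W[...,0]>.25)&(W[...,0]<.75)&(abs(W[...,1])<.35)
    print(n,"beakers",np.round(rimfit(W,m),4).tolist())
W=Ws["top"];z=W[...,2];f=S["top"]["frame"];hsv=cv2.cvtColor(f,cv2.COLOR_BGR2HSV)
X,Y=W[...,0],W[...,1]
print("deck",rect(W,big((z>.034)&(z<.046)&(X>.45)&(X<.7)&(abs(Y)<.25))))
print("lip",rect(W,big((z>.049)&(z<.06)&(X>.45)&(X<.7)&(abs(Y)<.25))))
m=(z>.004)&(z<.013)&(hsv[...,0]>18)&(X>.2)&(X<.5)&(Y>.1)&(Y<.5)
print("board",rect(W,big(m)))
print("ridge",rect(W,big((z>.036)&(z<.046)&(X>.2)&(X<.5)&(Y>.15)&(Y<.5))),np.nanmax(z[(X>.2)&(X<.5)&(Y>.2)&(Y<.45)]))
for n in S:
  W=Ws[n];z=W[...,2];X,Y=W[...,0],W[...,1];F=(X>.2)&(X<.6)&(Y<-.25)&(Y>-.5)
  for a,b in((.006,.016),(.142,.158),(.1585,.170),(.19,.26)):
    m=F&(z>a)&(z<b)
    if m.sum()>5: print(n,a,rect(W,m),m.sum(),np.median(z[m]))
f=S["top"]["frame"]
cv2.imwrite("pics/c1.png",cv2.resize(np.hstack([f[230:330,420:520],S["scene"]["frame"][110:210,180:280]]),(800,400)))
E
```

```text
scene beakers [[0.478, -0.0971, 0.0355, 0.0915, 305.0], [0.4462, 0.0235, 0.0361, 0.0914, 335.0], [0.4722, 0.1353, 0.0351, 0.0918, 375.0]]
top beakers [[0.4752, -0.1001, 0.0331, 0.0946, 201.0], [0.4697, 0.1323, 0.033, 0.0944, 199.0], [0.4445, 0.02, 0.0329, 0.0947, 182.0]]
deck ((643.96875, -20.821182250976562), (106.10169219970703, 340.84149169921875), 4.424223899841309)
lip ((693.1463623046875, 45.649906158447266), (8.025439262390137, 215.2174530029297), 4.630190372467041)
board ((434.9643249511719, 318.3316345214844), (102.53341674804688, 289.1618347167969), 2.5016634464263916)
ridge ((434.8913269042969, 319.168701171875), (20.101964950561523, 88.76554107666016), 2.9975903034210205) 0.09843621077490246
scene 0.006 ((435.8013916015625, -306.7362060546875), (99.67389678955078, 302.1277160644531), 83.84480285644531) 1279 0.011116577340622885
scene 0.142 ((505.10101318359375, -331.405029296875), (122.19786834716797, 65.4061050415039), 13.817490577697754) 348 0.15204860704684842
scene 0.1585 ((505.3865051269531, -324.20361328125), (113.18636322021484, 61.10972595214844), 5.436213970184326) 291 0.16146284244030437
scene 0.19 ((471.4114074707031, -330.3688049316406), (19.47522735595703, 22.414031982421875), 46.596282958984375) 160 0.20737198148838287
top 0.006 ((396.5009765625, -373.50921630859375), (245.7908172607422, 387.13232421875), 88.61377716064453) 2515 0.01162240906205698
top 0.142 ((497.4957275390625, -327.51019287109375), (115.82234191894531, 57.083370208740234), 7.640021800994873) 316 0.15425745116981862
top 0.1585 ((502.2711486816406, -328.47589111328125), (109.66534423828125, 60.73546600341797), 8.47238540649414) 563 0.16233009173437585
top 0.19 ((465.73828125, -333.6556396484375), (18.563770294189453, 17.641748428344727), 89.55880737304688) 137 0.22062216440183538
```

View pics/c1.png

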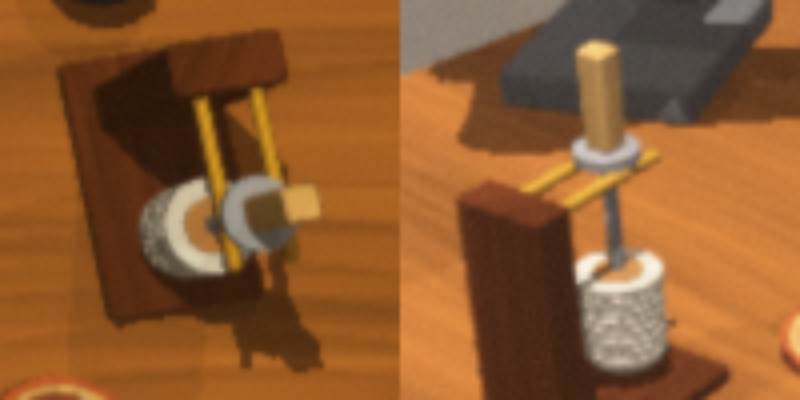

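The crop shows the brush hanging in the brass prongs, with the handle top at crop (302,203) in the top view. The fork is yawed about 8–10° and its slot opens towards the robot.

```bash
cat >> h.py <<'E'
def to(x,y,z,yaw):
    """print turn (4deg units about tool z) then shifts (20mm units) in the turned tool frame"""
    s=r.get_state();p=s["tcp_pos"];ro=s["eef_rot"]
    d=(ro[2]-yaw+180)%360-180
    c,n=np.cos(np.radians(yaw)),np.sin(np.radians(yaw))
    D=np.array([x,y,z])-p
    print("turn wz %.2f  shift x %.2f y %.2f z %.2f"%(d/4,(c*D[0]+n*D[1])/.02,(n*D[0]-c*D[1])/.02,-D[2]/.02),"pos",p.round(4),"rot",ro.round(2),"w %.4f"%s["gripper_width"],"t %.1f"%s["time_s"],"F",s["contact_force"].round(1))
E
python3 - <<'E'
from h import *
S={n:dict(np.load(n+"0.npz")) for n in("scene","top")}
Ws={n:world(S[n]) for n in S}
for n in S:
  W=Ws[n];z=W[...,2];X,Y=W[...,0],W[...,1]
  m=(X>.42)&(X<.51)&(Y<-.29)&(Y>-.38)&(z>.217); print(n,"handletop",m.sum(),W[m].mean(0),z[m].max(),rect(W,m))
  m=(X>.51)&(X<.6)&(Y<-.25)&(Y>-.4)&(z>.157)&(z<.168);print("post",rect(W,big(m)),W[big(m)].mean(0))
  m=(X>.44)&(X<.5)&(Y<-.30)&(Y>-.37)&(z>.159)&(z<.165)&white(S[n]["frame"]);print("collar",m.sum(),rect(W,m) if m.any() else 0)
  f=S[n]["frame"];h=cv2.cvtColor(f,cv2.COLOR_BGR2HSV)
  m=(X>.42)&(X<.56)&(Y<-.29)&(Y>-.38)&(z>.150)&(z<.158)&(h[...,0]>15)&(h[...,1]>120)
  print("prongs",m.sum(),rect(W,m) if m.sum()>5 else 0, cv2.fitLine(W[m][:,:2].astype(np.float32),2,0,.01,.01).ravel())
  m=(Y<-.45)&(Y>-.75)&(X>.3)&(X<.6)&(z>.03);print("stack",np.nanpercentile(W[m],[2,98],axis=0))
  K=S[n]["camera_matrix"];E=S[n]["extrinsics"];p=E[:3,:3]@[.294,-.608,.249]+E[:3,3];print("tcp px",K[0,0]*p[0]/-p[2]+K[0,2],K[1,1]*p[1]/p[2]+K[1,2])
to(.4665,-.333,.30,-171.5)
E
```

```text
scene handletop 43 [ 0.47082039 -0.33009281  0.22008539] 0.22280208063712068 ((471.34478759765625, -330.18206787109375), (18.398868560791016, 20.156688690185547), 37.4771728515625)
post ((546.0567016601562, -320.2471618652344), (31.46233367919922, 61.28111267089844), 5.436214447021484) [ 0.54725754 -0.31773379  0.16098131]
collar 68 ((470.53106689453125, -329.7179870605469), (34.444419860839844, 35.397499084472656), 57.67280578613281)
prongs 113 ((482.35272216796875, -329.89312744140625), (79.45069122314453, 39.97449493408203), 10.35722827911377) [ 0.97285247 -0.23142624  0.4915959  -0.32366437]
stack [[ 0.30287475 -0.69375719  0.04484453]
 [ 0.59826055 -0.54467022  0.40325614]]
tcp px 209.47444700646318 61.682334683304504
top handletop 91 [ 0.46635359 -0.33337429  0.22178883] 0.2264676372920762 ((466.12615966796875, -334.02789306640625), (17.12126350402832, 17.942760467529297), 0.8130638003349304)
post ((540.897705078125, -322.7005310058594), (31.76705551147461, 60.94147872924805), 7.857873916625977) [ 0.5423268  -0.32243104  0.16207838]
collar 103 ((468.1230773925781, -328.69268798828125), (23.433441162109375, 35.99908447265625), 71.120361328125)
prongs 242 ((484.4349060058594, -331.38787841796875), (88.37710571289062, 38.171268463134766), 8.860913276672363) [ 0.9977683   0.06677146  0.491084   -0.32818368]
stack [[ 0.53869313 -0.64928894  0.04122728]
 [ 0.59837167 -0.56434008  0.18191732]]
tcp px 659.2894441398507 374.416328163538
turn wz 4.33  shift x -10.56 y 12.29 z -2.61 pos [ 0.2939 -0.6072  0.2477] rot [ 1.7992e+02 -1.0000e-02 -1.5418e+02] w 0.0874 t 0.1 F [-0.7  0.7 -0.2]
```

```bash
python3 -m pendant '[[[0,0,-0.6,0,0,0.87,1],[0,0,-0.6,0,0,0.87,1],[0,0,-0.6,0,0,0.87,1],[0,0,-0.6,0,0,0.87,1],[0,0,-0.6,0,0,0.87,1],[0,0,0,0,0,0,1],[-0.8,0.95,0,0,0,0,1],[-0.8,0.95,0,0,0,0,1]]]' 25
python3 -m pendant '[[[-0.8,0.95,0,0,0,0,1],[-0.8,0.95,0,0,0,0,1],[-0.8,0.95,0,0,0,0,1],[-0.8,0.95,0,0,0,0,1],[-0.8,0.95,0,0,0,0,1],[-0.8,0.95,0,0,0,0,1],[-0.8,0.95,0,0,0,0,1],[-0.8,0.95,0,0,0,0,1]]]'
python3 -m pendant '[[[-0.8,0.95,0,0,0,0,1],[-0.8,0.95,0,0,0,0,1],[-0.8,0.95,0,0,0,0,1],[0,0,0,0,0,0,1],[0,0,0,0,0,0,1],[0,0,0,0,0,0,1],[0,0,0,0,0,0,1],[0,0,0,0,0,0,1]]]'
python3 -c "
from h import *
to(.468,-.332,.194,-171.6)"
```

```text
time_s: 0.9
tcp_pos: [0.3199, -0.5647, 0.307]
eef_rot: [179.9, -0.0, -171.5]
contact_force: [1.4, 0.4, -0.0]
gripper_width: 0.0881
gripper_force: 0.0
time_s: 1.7
tcp_pos: [0.4246, -0.395, 0.3075]
eef_rot: [179.9, -0.0, -171.5]
contact_force: [-0.1, 0.2, 0.7]
gripper_width: 0.0875
gripper_force: 0.0
time_s: 2.5
tcp_pos: [0.4632, -0.3333, 0.3084]
eef_rot: [180.0, -0.0, -171.6]
contact_force: [-1.3, -0.7, 0.6]
gripper_width: 0.0878
gripper_force: 0.0
turn wz -0.00  shift x -0.25 y 0.03 z 5.72 pos [ 0.4632 -0.3333  0.3084] rot [ 1.8000e+02 -1.0000e-02 -1.7162e+02] w 0.0878 t 2.5 F [-1.3 -0.7  0.6]
```

```bash
python3 -m pendant '[[[-0.25,0.03,0.9,0,0,0,1],[0,0,0.9,0,0,0,1],[0,0,0.9,0,0,0,1],[0,0,0.9,0,0,0,1],[0,0,0.9,0,0,0,1],[0,0,0.9,0,0,0,1],[0,0,0.3,0,0,0,1],[0,0,0,0,0,0,1]]]'
python3 -m pendant '[[[0,0,0,0,0,0,-1],[0,0,0,0,0,0,-1],[0,0,0,0,0,0,-1],[0,0,0,0,0,0,-1],[0,0,0,0,0,0,-1],[0,0,0,0,0,0,-1],[0,0,0,0,0,0,-1],[0,0,0,0,0,0,-1]]]' 35
python3 - <<'E'
from h import *
c=cap("top");d=cap("scene")
for n,c in(("top",c),("scene",d)):
  W=world(c);z=W[...,2];X,Y=W[...,0],W[...,1]
  m=(X>.42)&(X<.51)&(Y<-.29)&(Y>-.38)&(z>.155)&(z<.165)&white(c["frame"]);print(n,m.sum(),rect(W,m) if m.any() else 0)
to(.468,-.332,.194,-171.6)
cv2.imwrite("pics/s1.png",d["frame"][60:260,130:330].repeat(3,0).repeat(3,1))
E
```

```text
time_s: 3.3
tcp_pos: [0.4679, -0.3316, 0.1939]
eef_rot: [180.0, -0.1, -171.6]
contact_force: [-0.6, -0.1, 0.4]
gripper_width: 0.0872
gripper_force: 0.0
time_s: 4.1
tcp_pos: [0.4685, -0.3314, 0.1946]
eef_rot: [180.0, -0.0, -171.6]
contact_force: [0.0, 0.1, 0.2]
gripper_width: 0.0289
gripper_force: 0.0
top 0 0
scene 53 ((478.143310546875, -331.0616149902344), (22.633678436279297, 32.701900482177734), 14.340046882629395)
turn wz 0.01  shift x 0.03 y -0.03 z 0.03 pos [ 0.4685 -0.3314  0.1945] rot [ 180.     -0.   -171.57] w 0.0216 t 4.2 F [-0.1 -0.3 -0.5]
```

View pics/s1.png

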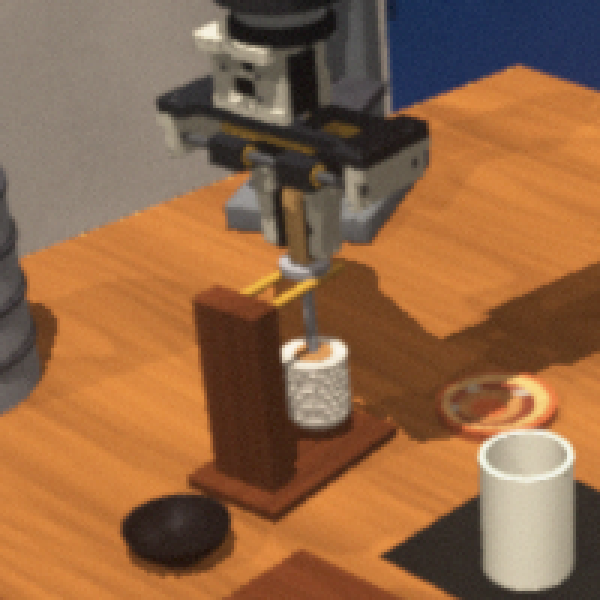

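The fingers straddle the handle above the collar and are still closing. Next I finish the grip, lift, and draw out along fork -x, which is tool +x.

```bash
python3 -m pendant '[[[0,0,0,0,0,0,-1],[0,0,0,0,0,0,-1],[0,0,0,0,0,0,-1],[0,0,0,0,0,0,-1],[0,0,0,0,0,0,-1],[0,0,-0.3,0,0,0,-1],[0,0,-0.3,0,0,0,-1],[0,0,-0.2,0,0,0,-1]]]' 35
python3 -m pendant '[[[0,0,0,0,0,0,-1],[0.6,0,0,0,0,0,-1],[0.6,0,0,0,0,0,-1],[0.6,0,0,0,0,0,-1],[0.6,0,0,0,0,0,-1],[0.6,0,0,0,0,0,-1],[0.6,0,0,0,0,0,-1],[0.6,0,0,0,0,0,-1]]]'
python3 -m pendant '[[[0,0,-1,0,0,0,-1],[0,0,-1,0,0,0,-1],[0,0,-1,0,0,0,-1],[0,0,-1,0,0,0,-1],[0,0,-1,0,0,0,-1],[0,0,-0.5,0,0,0,-1],[0,0,0,0,0,0,-1],[0,0,0,0,0,0,-1]]]'
python3 - <<'E'
from h import *
c=cap("top");d=cap("scene")
for n,c in(("top",c),("scene",d)):
  W=world(c);z=W[...,2]
  m=white(c["frame"])&(z>.085)&(z<.11)&(W[...,0]>.25)&(W[...,0]<.75)&(abs(W[...,1])<.25)
  print(n,"beakers",np.round(rimfit(W,m),4).tolist())
to(.471,.134,.32,-171.6)
cv2.imwrite("pics/s2.png",np.hstack([d["frame"][60:260,130:330],c["frame"][200:400,380:580]]).repeat(2,0).repeat(2,1))
E
```

```text
time_s: 5.0
tcp_pos: [0.4687, -0.3315, 0.2114]
eef_rot: [-180.0, 0.0, -171.6]
contact_force: [0.1, -0.7, -0.4]
gripper_width: 0.0181
gripper_force: 35.0
time_s: 5.8
tcp_pos: [0.3843, -0.3439, 0.2106]
eef_rot: [-180.0, 0.0, -171.6]
contact_force: [0.6, -0.1, -1.5]
gripper_width: 0.0181
gripper_force: 35.0
time_s: 6.6
tcp_pos: [0.3849, -0.3435, 0.3197]
eef_rot: [180.0, -0.0, -171.6]
contact_force: [0.2, -0.7, -1.5]
gripper_width: 0.0175
gripper_force: 35.0
top beakers [[0.4753, -0.1001, 0.0331, 0.0948, 201.0], [0.4692, 0.1324, 0.033, 0.0945, 201.0], [0.4444, 0.0199, 0.0329, 0.0946, 183.0]]
scene beakers [[0.4776, -0.0974, 0.0359, 0.0919, 298.0], [0.4464, 0.0231, 0.0353, 0.0918, 329.0], [0.4725, 0.1355, 0.0354, 0.092, 377.0]]
turn wz 0.01  shift x -7.75 y 22.99 z -0.04 pos [ 0.3849 -0.3434  0.3193] rot [ 1.7993e+02 -9.0000e-02 -1.7158e+02] w 0.0180 t 6.7 F [-0.3 -0.9 -0.9]
```

```bash
for i in 1 2 3; do python3 -m pendant '[[[-0.32,0.96,0,0,0,0,-1],[-0.32,0.96,0,0,0,0,-1],[-0.32,0.96,0,0,0,0,-1],[-0.32,0.96,0,0,0,0,-1],[-0.32,0.96,0,0,0,0,-1],[-0.32,0.96,0,0,0,0,-1],[-0.32,0.96,0,0,0,0,-1],[-0.32,0.96,0,0,0,0,-1]]]' >/dev/null; done
python3 -m pendant '[[[0,0,0.4,0,0,0,-1],[0,0,0.4,0,0,0,-1],[0,0,0,0,0,0,-1],[0,0,0,0,0,0,-1],[0,0,0,0,0,0,-1],[0,0,0,0,0,0,-1],[0,0,0,0,0,0,-1],[0,0,0,0,0,0,-1]]]'
python3 - <<'E'
from h import *
to(.471,.134,.18,-171.6)
c=cap("top");d=cap("scene")
for n,c in(("top",c),("scene",d)):
  W=world(c);z=W[...,2]
  m=white(c["frame"])&(z>.085)&(z<.105)&(W[...,0]>.25)&(W[...,0]<.75)&(abs(W[...,1])<.25)
  print(n,"beakers",np.round(rimfit(W,m),4).tolist())
cv2.imwrite("pics/s2.png",np.hstack([d["frame"][150:350,280:480],vision.capture("top")["frame"][200:400,180:380]]).repeat(2,0).repeat(2,1))
E
```

```text
time_s: 9.9
tcp_pos: [0.4698, 0.1345, 0.3047]
eef_rot: [180.0, 0.0, -171.6]
contact_force: [-0.2, 0.1, -1.4]
gripper_width: 0.0178
gripper_force: 35.0
turn wz 0.00  shift x -0.06 y -0.04 z 6.24 pos [0.4698 0.1345 0.3047] rot [ 1.7999e+02  2.0000e-02 -1.7158e+02] w 0.0178 t 9.9 F [-0.2  0.1 -1.4]
top beakers [[0.4754, -0.1006, 0.0333, 0.0948, 198.0], [0.4444, 0.02, 0.0328, 0.0948, 179.0]]
scene beakers [[0.4781, -0.0987, 0.0361, 0.0919, 308.0], [0.4477, 0.0222, 0.0348, 0.0916, 330.0], [0.4729, 0.1347, 0.0346, 0.0917, 371.0]]
```

View pics/s2.png

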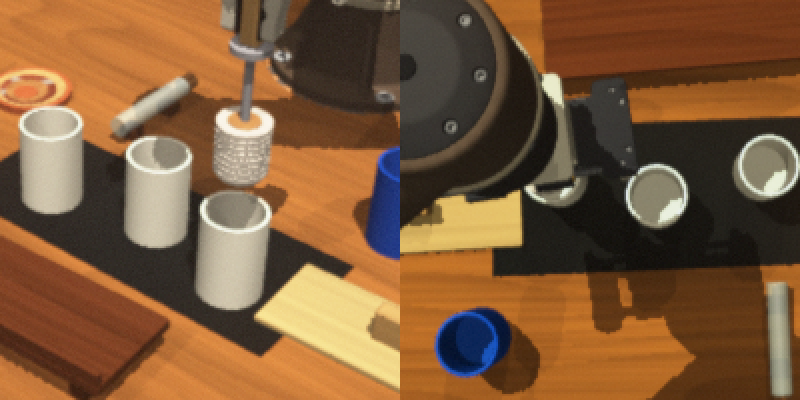

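The brush (crop 243,145) is upright above the left beaker's mouth (crop 235,205), and the other beakers are unmoved. Now I scrub it.

```bash
python3 -m pendant '[[[-0.06,-0.04,0.9,0,0,0,-1],[0,0,0.9,0,0,0,-1],[0,0,0.9,0,0,0,-1],[0,0,0.9,0,0,0,-1],[0,0,0.9,0,0,0,-1],[0,0,0.9,0,0,0,-1],[0,0,0.8,0,0,0,-1],[0,0,0,0,0,0,-1]]]'
python3 -m pendant '[[[0,0,0,0,0,0,-1],[0,0,0,0,0,0,-1],[0,0,0,0,0,0,-1],[0,0,-0.9,0,0,0,-1],[0,0,-0.9,0,0,0,-1],[0,0,-0.9,0,0,0,-1],[0,0,-0.3,0,0,0,-1],[0,0,0,0,0,0,-1]]]'
python3 -m pendant '[[[0,0,0,0,0,0,-1],[0,0,0.9,0,0,0,-1],[0,0,0.9,0,0,0,-1],[0,0,0.9,0,0,0,-1],[0,0,0.3,0,0,0,-1],[0,0,0,0,0,0,-1],[0,0,0,0,0,0,-1],[0,0,0,0,0,0,-1]]]'
python3 - <<'E'
from h import *
d=cap("scene"); to(.471,.134,.18,-171.6)
cv2.imwrite("pics/s3.png",d["frame"][150:350,280:480].repeat(2,0).repeat(2,1))
E
```

```text
time_s: 10.85
tcp_pos: [0.4699, 0.1333, 0.1786]
eef_rot: [-179.9, -0.2, -171.6]
contact_force: [-1.1, -0.1, -0.9]
gripper_width: 0.0179
gripper_force: 35.0
time_s: 11.65
tcp_pos: [0.4715, 0.1343, 0.2416]
eef_rot: [179.9, 0.1, -171.6]
contact_force: [-0.4, -0.3, -1.9]
gripper_width: 0.0177
gripper_force: 35.0
time_s: 12.45
tcp_pos: [0.4715, 0.1343, 0.1813]
eef_rot: [180.0, 0.1, -171.6]
contact_force: [-0.1, -0.3, -2.0]
gripper_width: 0.0179
gripper_force: 35.0
turn wz 0.01  shift x 0.03 y -0.01 z 0.07 pos [0.4715 0.1343 0.1813] rot [ 1.7997e+02  7.0000e-02 -1.7157e+02] w 0.0177 t 12.5 F [ 0.9  0.2 -1.4]
```

View pics/s3.png

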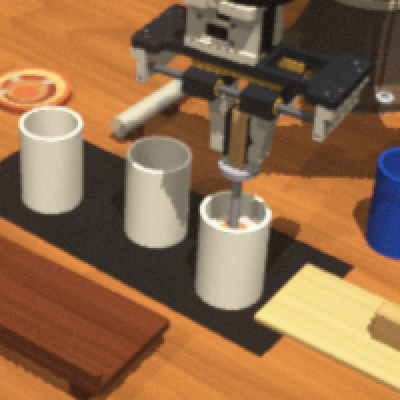

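The brush is at the bottom of the left beaker, which still stands upright. On to the middle one.

```bash
python3 -m pendant '[[[0,0,-1,0,0,0,-1],[0,0,-1,0,0,0,-1],[0,0,-1,0,0,0,-1],[0,0,-1,0,0,0,-1],[0,0,-1,0,0,0,-1],[0,0,-1,0,0,0,-1],[0,0,-0.3,0,0,0,-1],[0,0,0,0,0,0,-1]]]' >/dev/null
python3 -m pendant '[[[0.35,-0.9,0,0,0,0,-1],[0.35,-0.9,0,0,0,0,-1],[0.35,-0.9,0,0,0,0,-1],[0.35,-0.9,0,0,0,0,-1],[0.35,-0.9,0,0,0,0,-1],[0.35,-0.9,0,0,0,0,-1],[0,0,0,0,0,0,-1],[0,0,0,0,0,0,-1]]]' >/dev/null
cat > b.py <<'E'
from h import *
for n in("top","scene"):
  c=cap(n);W=world(c);z=W[...,2]
  m=white(c["frame"])&(z>.085)&(z<.105)&(W[...,0]>.25)&(W[...,0]<.75)&(abs(W[...,1])<.3)
  print(n,"beakers",np.round(rimfit(W,m),4).tolist())
E
python3 b.py
python3 -c "
from h import *
to(.4455,.022,.178,-171.6)"
```

```text
top beakers [[0.4772, -0.1138, 0.0281, 0.0945, 76.0]]
scene beakers [[0.4791, -0.0969, 0.036, 0.0915, 305.0], [0.4471, 0.0216, 0.0353, 0.0915, 325.0], [0.4736, 0.1351, 0.0346, 0.0918, 383.0]]
turn wz 0.00  shift x -0.02 y 0.06 z 6.41 pos [0.4452 0.0208 0.3063] rot [-1.800e+02 -2.000e-02 -1.716e+02] w 0.0176 t 14.2 F [ 0.2 -0.1 -1.6]
```

```bash
python3 -m pendant '[[[0,0.02,0.9,0,0,0,-1],[0,0,0.9,0,0,0,-1],[0,0,0.9,0,0,0,-1],[0,0,0.9,0,0,0,-1],[0,0,0.9,0,0,0,-1],[0,0,0.9,0,0,0,-1],[0,0,0.9,0,0,0,-1],[0,0,0.1,0,0,0,-1]]]'
python3 -m pendant '[[[0,0,0,0,0,0,-1],[0,0,0,0,0,0,-1],[0,0,0,0,0,0,-1],[0,0,-0.9,0,0,0,-1],[0,0,-0.9,0,0,0,-1],[0,0,-0.9,0,0,0,-1],[0,0,-0.3,0,0,0,-1],[0,0,0,0,0,0,-1]]]'
python3 -m pendant '[[[0,0,0,0,0,0,-1],[0,0,0.9,0,0,0,-1],[0,0,0.9,0,0,0,-1],[0,0,0.9,0,0,0,-1],[0,0,0.3,0,0,0,-1],[0,0,0,0,0,0,-1],[0,0,0,0,0,0,-1],[0,0,0,0,0,0,-1]]]'
python3 -m pendant '[[[0,0,-1,0,0,0,-1],[0,0,-1,0,0,0,-1],[0,0,-1,0,0,0,-1],[0,0,-1,0,0,0,-1],[0,0,-1,0,0,0,-1],[0,0,-1,0,0,0,-1],[0,0,-0.4,0,0,0,-1],[0,0,0,0,0,0,-1]]]' 
python3 -m pendant '[[[-0.1,-0.88,0,0,0,0,-1],[-0.1,-0.88,0,0,0,0,-1],[-0.1,-0.88,0,0,0,0,-1],[-0.1,-0.88,0,0,0,0,-1],[-0.1,-0.88,0,0,0,0,-1],[-0.1,-0.88,0,0,0,0,-1],[-0.1,-0.88,0,0,0,0,-1],[0,0,0,0,0,0,-1]]]'
python3 b.py
python3 -c "
from h import *
to(.4765,-.0985,.178,-171.6)"
```

```text
time_s: 15.0
tcp_pos: [0.444, 0.0213, 0.1765]
eef_rot: [-180.0, -0.2, -171.6]
contact_force: [-0.1, 0.2, -1.9]
gripper_width: 0.0178
gripper_force: 35.0
time_s: 15.8
tcp_pos: [0.4458, 0.0217, 0.2396]
eef_rot: [179.9, 0.1, -171.6]
contact_force: [-0.6, 1.2, -1.6]
gripper_width: 0.0181
gripper_force: 35.0
time_s: 16.6
tcp_pos: [0.4458, 0.0216, 0.1793]
eef_rot: [180.0, 0.1, -171.6]
contact_force: [-0.0, 0.1, -0.8]
gripper_width: 0.0181
gripper_force: 35.0
time_s: 17.4
tcp_pos: [0.4458, 0.0216, 0.3078]
eef_rot: [179.9, 0.2, -171.6]
contact_force: [0.1, 0.9, -1.5]
gripper_width: 0.0177
gripper_force: 35.0
time_s: 18.2
tcp_pos: [0.477, -0.0997, 0.3051]
eef_rot: [-180.0, -0.1, -171.7]
contact_force: [0.8, 0.1, -0.8]
gripper_width: 0.0178
gripper_force: 35.0
top beakers []
scene beakers [[0.4781, -0.0959, 0.0353, 0.0915, 290.0], [0.4469, 0.0208, 0.0359, 0.092, 325.0], [0.4732, 0.1346, 0.0343, 0.0918, 381.0]]
turn wz -0.01  shift x 0.01 y 0.00 z 6.37 pos [ 0.4767 -0.0986  0.3054] rot [ 1.7998e+02 -1.0000e-01 -1.7164e+02] w 0.0179 t 18.3 F [-0.9 -0.  -1.3]
```

```bash
python3 -m pendant '[[[0,0.02,0.9,0,0,0,-1],[0,0,0.9,0,0,0,-1],[0,0,0.9,0,0,0,-1],[0,0,0.9,0,0,0,-1],[0,0,0.9,0,0,0,-1],[0,0,0.9,0,0,0,-1],[0,0,0.9,0,0,0,-1],[0,0,0.1,0,0,0,-1]]]'
python3 -m pendant '[[[0,0,0,0,0,0,-1],[0,0,0,0,0,0,-1],[0,0,0,0,0,0,-1],[0,0,-0.9,0,0,0,-1],[0,0,-0.9,0,0,0,-1],[0,0,-0.9,0,0,0,-1],[0,0,-0.3,0,0,0,-1],[0,0,0,0,0,0,-1]]]'
python3 -m pendant '[[[0,0,0,0,0,0,-1],[0,0,0.9,0,0,0,-1],[0,0,0.9,0,0,0,-1],[0,0,0.9,0,0,0,-1],[0,0,0.3,0,0,0,-1],[0,0,0,0,0,0,-1],[0,0,0,0,0,0,-1],[0,0,0,0,0,0,-1]]]'
python3 -m pendant '[[[0,0,-1,0,0,0,-1],[0,0,-1,0,0,0,-1],[0,0,-1,0,0,0,-1],[0,0,-1,0,0,0,-1],[0,0,-1,0,0,0,-1],[0,0,-1,0,0,0,-1],[0,0,-0.8,0,0,0,-1],[0,0,0,0,0,0,-1]]]' 
python3 b.py
python3 -c "
from h import *
to(.3843,-.3439,.212,-171.6)"
```

```text
time_s: 19.1
tcp_pos: [0.4754, -0.0974, 0.1763]
eef_rot: [180.0, -0.2, -171.5]
contact_force: [-0.4, -0.9, -0.4]
gripper_width: 0.0177
gripper_force: 35.0
time_s: 19.9
tcp_pos: [0.4777, -0.0979, 0.2396]
eef_rot: [180.0, 0.2, -171.6]
contact_force: [-1.1, -0.6, -2.0]
gripper_width: 0.0175
gripper_force: 35.0
time_s: 20.7
tcp_pos: [0.4776, -0.098, 0.1793]
eef_rot: [-180.0, 0.1, -171.6]
contact_force: [1.3, 0.2, -1.3]
gripper_width: 0.0179
gripper_force: 35.0
time_s: 21.5
tcp_pos: [0.4783, -0.0981, 0.3175]
eef_rot: [-180.0, 0.3, -171.6]
contact_force: [0.8, 0.5, -1.3]
gripper_width: 0.0177
gripper_force: 35.0
top beakers []
scene beakers [[0.4785, -0.0987, 0.0359, 0.0913, 303.0], [0.4474, 0.0218, 0.0353, 0.0915, 338.0], [0.4736, 0.1348, 0.0353, 0.0918, 378.0]]
turn wz 0.00  shift x 6.38 y -11.49 z 5.13 pos [ 0.477  -0.0979  0.3147] rot [ 1.7997e+02  6.0000e-02 -1.7158e+02] w 0.0179 t 21.6 F [ 0.4 -0.  -1.2]
```

```bash
python3 -m pendant '[[[0.53,-0.96,0,0,0,0,-1],[0.53,-0.96,0,0,0,0,-1],[0.53,-0.96,0,0,0,0,-1],[0.53,-0.96,0,0,0,0,-1],[0.53,-0.96,0,0,0,0,-1],[0.53,-0.96,0,0,0,0,-1],[0.53,-0.96,0,0,0,0,-1],[0.53,-0.96,0,0,0,0,-1]]]'>/dev/null
python3 -m pendant '[[[0.53,-0.96,0,0,0,0,-1],[0.53,-0.96,0,0,0,0,-1],[0.53,-0.96,0,0,0,0,-1],[0.53,-0.96,0,0,0,0,-1],[0,0,1,0,0,0,-1],[0,0,1,0,0,0,-1],[0,0,0,0,0,0,-1],[0,0,0,0,0,0,-1]]]'
python3 -m pendant '[[[0,0,1,0,0,0,-1],[0,0,1,0,0,0,-1],[0,0,0.9,0,0,0,-1],[0,0,0,0,0,0,-1],[0,0,0,0,0,0,-1],[0,0,0,0,0,0,-1],[0,0,0,0,0,0,-1],[0,0,0,0,0,0,-1]]]'
python3 - <<'E'
from h import *
to(.4687,-.3315,.2125,-171.6)
d=cap("scene");c=cap("top")
cv2.imwrite("pics/s4.png",np.hstack([d["frame"][60:260,130:330],c["frame"][200:400,380:580]]).repeat(2,0).repeat(2,1))
E
```

```text
time_s: 23.2
tcp_pos: [0.3848, -0.3445, 0.2742]
eef_rot: [180.0, -0.1, -171.6]
contact_force: [0.6, 0.0, 0.0]
gripper_width: 0.0177
gripper_force: 35.0
time_s: 24.0
tcp_pos: [0.3854, -0.3447, 0.2174]
eef_rot: [-180.0, 0.1, -171.6]
contact_force: [-0.0, -0.3, -1.0]
gripper_width: 0.0173
gripper_force: 35.0
turn wz 0.01  shift x -4.21 y 0.05 z 0.25 pos [ 0.3854 -0.3447  0.2174] rot [-1.7996e+02  7.0000e-02 -1.7157e+02] w 0.0173 t 24.0 F [-0.  -0.3 -1. ]
```

View pics/s4.png

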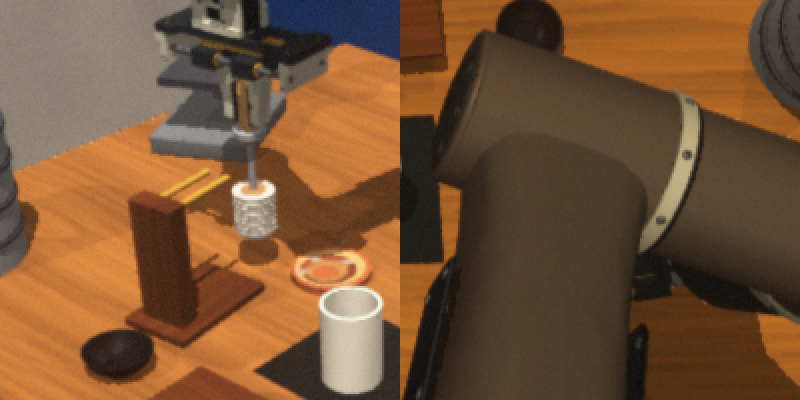

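The brush hangs free in front of the open slot (left crop, brush at 253,205 and fork at 200,190). Inserting it now.

```bash
python3 -m pendant '[[[-0.6,0.05,0.05,0,0,0,-1],[-0.6,0,0.05,0,0,0,-1],[-0.6,0,0.05,0,0,0,-1],[-0.6,0,0.05,0,0,0,-1],[-0.6,0,0,0,0,0,-1],[-0.6,0,0,0,0,0,-1],[-0.6,0,0,0,0,0,-1],[0,0,0,0,0,0,-1]]]'
python3 -m pendant '[[[0,0,0,0,0,0,-1],[0,0,0.3,0,0,0,-1],[0,0,0.3,0,0,0,-1],[0,0,0.3,0,0,0,-1],[0,0,0,0,0,0,-1],[0,0,0,0,0,0,-1],[0,0,0,0,0,0,-1],[0,0,0,0,0,0,-1]]]'
python3 - <<'E'
from h import *
to(.4687,-.3315,.1945,-171.6)
E
```

```text
time_s: 24.9
tcp_pos: [0.4697, -0.3311, 0.2123]
eef_rot: [-180.0, -0.0, -171.5]
contact_force: [-0.4, 0.5, -2.3]
gripper_width: 0.0175
gripper_force: 35.0
time_s: 25.7
tcp_pos: [0.4679, -0.3313, 0.1944]
eef_rot: [180.0, -0.0, -171.6]
contact_force: [-0.3, -0.6, -0.6]
gripper_width: 0.0178
gripper_force: 35.0
turn wz 0.00  shift x -0.04 y -0.02 z -0.00 pos [ 0.4679 -0.3313  0.1944] rot [ 1.8000e+02 -1.0000e-02 -1.7158e+02] w 0.0178 t 25.7 F [-0.3 -0.6 -0.6]
```

```bash
python3 -m pendant '[[[0,0,0.03,0,0,0,0],[0,0,0,0,0,0,0],[0,0,0,0,0,0,0],[0,0,0,0,0,0,0],[0,0,0,0,0,0,0],[0,0,0,0,0,0,0],[0,0,0,0,0,0,0.3],[0,0,0,0,0,0,0.3]]]'
python3 -m pendant '[[[0,0,-0.7,0,0,0,1],[0,0,-0.7,0,0,0,1],[0,0,-0.7,0,0,0,1],[0,0,-0.7,0,0,0,1],[0,0,-0.7,0,0,0,1],[0,0,-0.7,0,0,0,1],[0,0,-0.7,0,0,0,1],[0,0,-0.7,0,0,0,1]]]'
python3 b.py
python3 - <<'E'
from h import *
to(.477,-.098,.2,-85.6)
d=cap("scene");c=cap("top")
W=world(d);z=W[...,2];X,Y=W[...,0],W[...,1]
m=(X>.42)&(X<.51)&(Y<-.29)&(Y>-.38)&(z>.155)&(z<.165)&white(d["frame"]);print("collar",m.sum(),rect(W,m),np.median(z[m]))
cv2.imwrite("pics/s5.png",np.hstack([d["frame"][60:260,130:330],c["frame"][200:400,380:580]]).repeat(2,0).repeat(2,1))
E
```

```text
time_s: 26.5
tcp_pos: [0.468, -0.3313, 0.194]
eef_rot: [-180.0, 0.0, -171.6]
contact_force: [0.0, 0.5, -0.5]
gripper_width: 0.0538
gripper_force: 0.0
time_s: 27.3
tcp_pos: [0.468, -0.3312, 0.3066]
eef_rot: [180.0, 0.0, -171.6]
contact_force: [0.3, 0.5, 0.6]
gripper_width: 0.0877
gripper_force: 0.0
top beakers [[0.4749, -0.1006, 0.0333, 0.0944, 201.0], [0.4695, 0.1325, 0.0331, 0.0945, 199.0], [0.4442, 0.0199, 0.0329, 0.0944, 183.0]]
scene beakers [[0.4776, -0.097, 0.0355, 0.0921, 306.0], [0.4487, 0.0217, 0.0356, 0.0916, 334.0], [0.4728, 0.1347, 0.0352, 0.0919, 376.0]]
turn wz -21.49  shift x -11.62 y -1.31 z 5.40 pos [ 0.4688 -0.3318  0.308 ] rot [-1.7988e+02  1.7000e-01 -1.7156e+02] w 0.0876 t 27.4 F [0.2 0.5 0.4]
collar 89 ((470.6520080566406, -325.8620910644531), (36.70098114013672, 35.727020263671875), 53.038978576660156) 0.16122832606493395
```

View pics/s5.png

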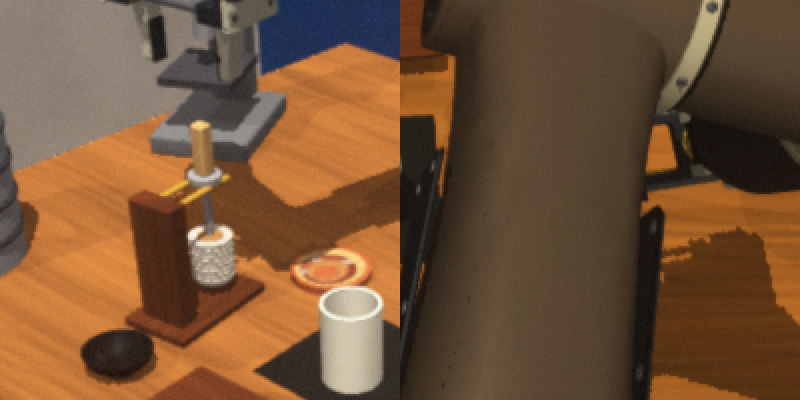

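The brush hangs in the fork with its collar on the prongs (left crop 204,177). Next I turn the gripper so it closes along the shelf's x.

```bash
for i in 1 2 3; do python3 -m pendant '[[[0,0,0,0,0,-0.895,1],[0,0,0,0,0,-0.895,1],[0,0,0,0,0,-0.895,1],[0,0,0,0,0,-0.895,1],[0,0,0,0,0,-0.895,1],[0,0,0,0,0,-0.895,1],[0,0,0,0,0,-0.895,1],[0,0,0,0,0,-0.895,1]]]'>/dev/null; done
python3 -m pendant '[[[-0.97,-0.1,0,0,0,0,1],[-0.97,-0.1,0,0,0,0,1],[-0.97,-0.1,0,0,0,0,1],[-0.97,-0.1,0,0,0,0,1],[-0.97,-0.1,0,0,0,0,1],[-0.97,-0.1,0,0,0,0,1],[-0.97,-0.1,0,0,0,0,1],[-0.97,-0.1,0,0,0,0,1]]]'
python3 -m pendant '[[[-0.97,-0.1,0,0,0,0,1],[-0.97,-0.1,0,0,0,0,1],[-0.97,-0.1,0,0,0,0,1],[-0.97,-0.1,0,0,0,0,1],[0,0,0.9,0,0,0,1],[0,0,0.9,0,0,0,1],[0,0,0.9,0,0,0,1],[0,0,0,0,0,0,1]]]'
python3 b.py
python3 - <<'E'
from h import *
to(.477,-.098,.065,-85.5)
W=world(vision.capture("scene"));z=W[...,2];X,Y=W[...,0],W[...,1]
print("deck",rect(W,big((z>.034)&(z<.046)&(X>.45)&(X<.75)&(abs(Y)<.25))))
E
```

```text
time_s: 30.7
tcp_pos: [0.4717, -0.1744, 0.3048]
eef_rot: [179.9, 0.0, -85.7]
contact_force: [-0.8, 0.7, 0.1]
gripper_width: 0.0878
gripper_force: 0.0
time_s: 31.5
tcp_pos: [0.4724, -0.0972, 0.2489]
eef_rot: [179.7, 0.0, -85.7]
contact_force: [0.1, 0.2, -0.2]
gripper_width: 0.0877
gripper_force: 0.0
top beakers []
scene beakers [[0.4773, -0.0955, 0.0355, 0.0916, 291.0], [0.4477, 0.0215, 0.0351, 0.0914, 334.0], [0.473, 0.1341, 0.035, 0.0918, 378.0]]
turn wz -0.04  shift x 0.04 y -0.14 z 9.34 pos [ 0.4741 -0.0975  0.2517] rot [ 1.7992e+02 -3.0000e-02 -8.5650e+01] w 0.0876 t 31.6 F [0.3 0.6 1. ]
deck ((649.6709594726562, -18.694076538085938), (113.77017211914062, 343.8082275390625), 4.725566387176514)
```

```bash
python3 -m pendant '[[[0,-0.14,0.9,0,0,0,1],[0,0,0.9,0,0,0,1],[0,0,0.9,0,0,0,1],[0,0,0.9,0,0,0,1],[0,0,0.9,0,0,0,1],[0,0,0.9,0,0,0,1],[0,0,0.9,0,0,0,1],[0,0,0.9,0,0,0,1]]]' 25
python3 -m pendant '[[[0,0,0.9,0,0,0,1],[0,0,0.9,0,0,0,1],[0,0,0.3,0,0,0,1],[0,0,0,0,0,0,1],[0,0,0,0,0,0,1],[0,0,0,0,0,0,0],[0,0,0,0,0,0,0],[0,0,0,0,0,0,0]]]'
python3 -m pendant '[[[0,0,0,0,0,0,-1],[0,0,0,0,0,0,-1],[0,0,0,0,0,0,-1],[0,0,-0.3,0,0,0,-1],[0,0,-0.8,0,0,0,-1],[0,0,-1,0,0,0,-1],[0,0,-1,0,0,0,-1],[0,0,-1,0,0,0,-1]]]'
python3 -m pendant '[[[0,0,-0.4,0,0,0,-1],[0,0,0,0,0,0,-1],[0,0,0,0,0,0,-1],[0,0,0,0,0,0,-1],[0,0,0,0,0,0,-1],[0,0,0,0,0,0,-1],[0,0,0,0,0,0,-1],[0,0,0,0,0,0,-1]]]'
python3 -c "
from h import *
to(.655,-.0968,.107,-85.5)"
```

```text
time_s: 32.45
tcp_pos: [0.4781, -0.0971, 0.1083]
eef_rot: [-179.9, 0.0, -85.6]
contact_force: [-0.1, -0.3, 0.5]
gripper_width: 0.0875
gripper_force: 0.0
time_s: 33.25
tcp_pos: [0.4774, -0.097, 0.0665]
eef_rot: [-179.9, 0.0, -85.6]
contact_force: [0.0, 0.6, 0.5]
gripper_width: 0.0688
gripper_force: 1.2
time_s: 34.05
tcp_pos: [0.4769, -0.0971, 0.1488]
eef_rot: [180.0, 0.0, -85.7]
contact_force: [0.4, -0.6, -2.5]
gripper_width: 0.0652
gripper_force: 25.0
time_s: 34.85
tcp_pos: [0.4771, -0.0971, 0.1558]
eef_rot: [180.0, -0.0, -85.7]
contact_force: [-1.0, -0.4, -2.0]
gripper_width: 0.0653
gripper_force: 25.0
turn wz -0.04  shift x 0.68 y -8.87 z 2.44 pos [ 0.4771 -0.0971  0.1558] rot [179.98  -0.   -85.65] w 0.0653 t 34.9 F [-1.  -0.4 -2. ]
```

```bash
python3 -m pendant '[[[0.08,-0.9,0,0,0,0,-1],[0.08,-0.9,0,0,0,0,-1],[0.08,-0.9,0,0,0,0,-1],[0.08,-0.9,0,0,0,0,-1],[0.08,-0.9,0,0,0,0,-1],[0.08,-0.9,0,0,0,0,-1],[0.08,-0.9,0,0,0,0,-1],[0.08,-0.9,0,0,0,0,-1]]]' >/dev/null
python3 -m pendant '[[[0.04,-0.9,0,0,0,0,-1],[0,-0.77,0,0,0,0,-1],[0,0,0,0,0,0,-1],[0,0,0.6,0,0,0,-1],[0,0,0.6,0,0,0,-1],[0,0,0.5,0,0,0,-1],[0,0,0.3,0,0,0,-1],[0,0,0,0,0,0,-1]]]'
python3 - <<'E'
from h import *
to(.655,-.0968,.107,-85.5)
d=cap("scene")
cv2.imwrite("pics/s6.png",d["frame"][150:400,180:480].repeat(2,0).repeat(2,1))
E
```

```text
time_s: 36.45
tcp_pos: [0.6541, -0.0973, 0.1145]
eef_rot: [179.9, 0.0, -85.7]
contact_force: [-0.8, -0.1, -1.0]
gripper_width: 0.0652
gripper_force: 25.0
turn wz -0.04  shift x -0.02 y -0.05 z 0.38 pos [ 0.6541 -0.0973  0.1145] rot [179.87   0.   -85.66] w 0.0652 t 36.5 F [-0.8 -0.1 -1. ]
```

View pics/s6.png

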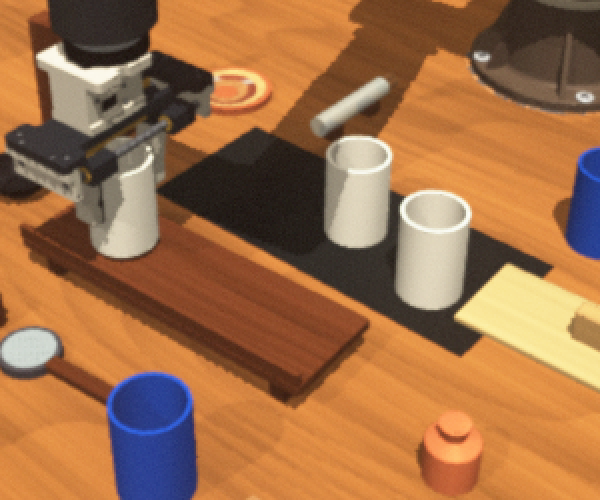

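The right-hand beaker (125,210) hangs just above the deck, clear of the lip. Setting it down.

```bash
python3 -m pendant '[[[0,0,0.2,0,0,0,-1],[0,0,0.2,0,0,0,-1],[0,0,0,0,0,0,-1],[0,0,0,0,0,0,-1],[0,0,0,0,0,0,1],[0,0,0,0,0,0,1],[0,0,0,0,0,0,1],[0,0,0,0,0,0,1]]]'
python3 -m pendant '[[[0,0,-0.6,0,0,0,1],[0,0,-0.8,0,0,0,1],[0,0,-0.9,0,0,0,1],[0,0,-0.9,0,0,0,1],[0,0,-0.9,0,0,0,1],[0,0,-0.9,0,0,0,1],[0,0,0,0,0,0,1],[0,0,0,0,0,0,1]]]'
cat > b.py <<'E'
from h import *
for n in("top","scene"):
  c=cap(n);W=world(c);z=W[...,2];w=white(c["frame"])&(W[...,0]>.25)&(W[...,0]<.75)&(abs(W[...,1])<.3)
  b=np.array([.002,.002,0,0,0]) if n=="top" else np.array([-.0025,-.0015,0,0,0])
  print(n,"bench",[np.round(np.add(q,b),4).tolist() for q in rimfit(W,w&(z>.085)&(z<.105))],"shelf",[np.round(np.add(q,b),4).tolist() for q in rimfit(W,w&(z>.125)&(z<.14))])
E
python3 b.py
python3 -c "
from h import *
to(.446,.0215,.065,-85.5)"
```

```text
time_s: 37.3
tcp_pos: [0.6552, -0.0972, 0.1083]
eef_rot: [-180.0, -0.0, -85.6]
contact_force: [-0.6, 0.2, -0.4]
gripper_width: 0.0866
gripper_force: 0.0
time_s: 38.1
tcp_pos: [0.6552, -0.0972, 0.2089]
eef_rot: [-179.9, 0.0, -85.7]
contact_force: [-0.1, -0.2, -0.5]
gripper_width: 0.0875
gripper_force: 0.0
top bench [] shelf []
scene bench [[0.4447, 0.0202, 0.0352, 0.0913, 320.0], [0.6386, -0.1192, 0.0183, 0.101, 64.0], [0.6598, -0.0926, 0.0313, 0.0953, 288.0], [0.4706, 0.1331, 0.0354, 0.092, 381.0]] shelf [[0.6557, -0.0984, 0.0349, 0.1316, 367.0]]
turn wz -0.04  shift x -6.73 y 9.93 z 7.13 pos [ 0.6546 -0.0972  0.2075] rot [ 1.7995e+02  1.0000e-02 -8.5660e+01] w 0.0882 t 38.2 F [ 0.2 -0.2 -0.3]
```

```bash
python3 -m pendant '[[[-0.61,0.9,0,0,0,0,1],[-0.61,0.9,0,0,0,0,1],[-0.61,0.9,0,0,0,0,1],[-0.61,0.9,0,0,0,0,1],[-0.61,0.9,0,0,0,0,1],[-0.61,0.9,0,0,0,0,1],[-0.61,0.9,0,0,0,0,1],[-0.61,0.9,0,0,0,0,1]]]' >/dev/null
python3 -m pendant '[[[-0.61,0.9,0,0,0,0,1],[-0.61,0.9,0,0,0,0,1],[-0.61,0.9,0,0,0,0,1],[0,0,0,0,0,0,1],[0,0,0,0,0,0,1],[0,0,0.8,0,0,0,1],[0,0,0.8,0,0,0,1],[0,0,0,0,0,0,1]]]'
python3 -c "
from h import *
to(.446,.0215,.065,-85.5)"; python3 b.py
```

```text
time_s: 39.8
tcp_pos: [0.4466, 0.0208, 0.1739]
eef_rot: [179.8, -0.1, -85.7]
contact_force: [-0.6, -0.6, -0.1]
gripper_width: 0.0882
gripper_force: 0.0
turn wz -0.05  shift x -0.04 y 0.03 z 5.45 pos [0.4466 0.0208 0.1739] rot [ 1.7977e+02 -7.0000e-02 -8.5710e+01] w 0.0882 t 39.8 F [-0.6 -0.6 -0.1]
top bench [] shelf [[0.656, -0.098, 0.0332, 0.1339, 220.0]]
scene bench [[0.4446, 0.0226, 0.035, 0.0917, 319.0], [0.6392, -0.1173, 0.0174, 0.1008, 68.0], [0.4712, 0.1332, 0.0349, 0.0916, 380.0], [0.6608, -0.0903, 0.0304, 0.0958, 281.0]] shelf [[0.6563, -0.0998, 0.0355, 0.1315, 387.0]]
```

```bash
python3 -m pendant '[[[0,0,0.78,0,0,0,1],[0,0,0.78,0,0,0,1],[0,0,0.78,0,0,0,1],[0,0,0.78,0,0,0,1],[0,0,0.78,0,0,0,1],[0,0,0.78,0,0,0,1],[0,0,0.77,0,0,0,1],[0,0,0,0,0,0,1]]]' 25
python3 -m pendant '[[[0,0,0,0,0,0,0],[0,0,0,0,0,0,0],[0,0,0,0,0,0,0],[0,0,0,0,0,0,-1],[0,0,0,0,0,0,-1],[0,0,0,0,0,0,-1],[0,0,0,0,0,0,-1],[0,0,-0.3,0,0,0,-1]]]'
python3 -m pendant '[[[0,0,-0.7,0,0,0,-1],[0,0,-0.9,0,0,0,-1],[0,0,-0.9,0,0,0,-1],[0,0,-0.9,0,0,0,-1],[0,0,-0.9,0,0,0,-1],[0,0,0,0,0,0,-1],[0,0,0,0,0,0,-1],[0,0,0,0,0,0,-1]]]'
python3 -c "
from h import *
to(.6495,-.020,.107,-85.5)"; python3 b.py
```

```text
time_s: 40.7
tcp_pos: [0.4471, 0.0212, 0.0661]
eef_rot: [179.9, -0.1, -85.7]
contact_force: [-1.2, 0.1, 0.2]
gripper_width: 0.0878
gripper_force: 0.0
time_s: 41.5
tcp_pos: [0.447, 0.0215, 0.0729]
eef_rot: [180.0, -0.0, -85.7]
contact_force: [0.2, 0.0, -2.0]
gripper_width: 0.065
gripper_force: 25.0
time_s: 42.3
tcp_pos: [0.4468, 0.0214, 0.1582]
eef_rot: [179.9, -0.0, -85.7]
contact_force: [0.3, -0.0, -2.0]
gripper_width: 0.0655
gripper_force: 25.0
turn wz -0.04  shift x 2.86 y -9.94 z 2.56 pos [0.4468 0.0214 0.1582] rot [ 1.7993e+02 -1.0000e-02 -8.5670e+01] w 0.0655 t 42.3 F [ 0.3 -0.  -2. ]
top bench [] shelf [[0.6561, -0.0986, 0.0333, 0.1343, 220.0]]
scene bench [[0.456, 0.0293, 0.0307, 0.0979, 174.0], [0.6399, -0.1178, 0.0182, 0.1011, 69.0], [0.6593, -0.0922, 0.0307, 0.0952, 285.0], [0.47, 0.1333, 0.0355, 0.0919, 381.0]] shelf [[0.4622, 0.0418, 0.0276, 0.1317, 151.0], [0.6551, -0.0982, 0.0351, 0.1313, 392.0]]
```

```bash
python3 -m pendant '[[[0.26,-0.9,0,0,0,0,-1],[0.26,-0.9,0,0,0,0,-1],[0.26,-0.9,0,0,0,0,-1],[0.26,-0.9,0,0,0,0,-1],[0.26,-0.9,0,0,0,0,-1],[0.26,-0.9,0,0,0,0,-1],[0.26,-0.9,0,0,0,0,-1],[0.26,-0.9,0,0,0,0,-1]]]' >/dev/null
python3 -m pendant '[[[0.26,-0.9,0,0,0,0,-1],[0.26,-0.9,0,0,0,0,-1],[0.26,-0.9,0,0,0,0,-1],[0,0,0,0,0,0,-1],[0,0,0.7,0,0,0,-1],[0,0,0.7,0,0,0,-1],[0,0,0.5,0,0,0,-1],[0,0,0.4,0,0,0,-1]]]'
python3 -m pendant '[[[0,0,0.13,0,0,0,-1],[0,0,0.12,0,0,0,-1],[0,0,0,0,0,0,-1],[0,0,0,0,0,0,-1],[0,0,0,0,0,0,1],[0,0,0,0,0,0,1],[0,0,0,0,0,0,1],[0,0,0,0,0,0,1]]]'
python3 -m pendant '[[[0,0,-0.6,0,0,0,1],[0,0,-0.8,0,0,0,1],[0,0,-0.9,0,0,0,1],[0,0,-0.9,0,0,0,1],[0,0,-0.9,0,0,0,1],[0,0,-0.9,0,0,0,1],[0,0,0,0,0,0,1],[0,0,0,0,0,0,1]]]'
python3 -c "
from h import *
to(.471,.134,.065,-85.5)"; python3 b.py
```

```text
time_s: 44.0
tcp_pos: [0.6481, -0.0204, 0.1112]
eef_rot: [179.9, -0.0, -85.6]
contact_force: [-0.0, -0.2, -2.0]
gripper_width: 0.065
gripper_force: 25.0
time_s: 44.8
tcp_pos: [0.6494, -0.0204, 0.1082]
eef_rot: [-180.0, 0.0, -85.7]
contact_force: [-0.4, 0.1, -0.7]
gripper_width: 0.0864
gripper_force: 0.0
time_s: 45.6
tcp_pos: [0.6493, -0.0203, 0.2089]
eef_rot: [-179.9, 0.0, -85.7]
contact_force: [0.1, 1.1, -0.3]
gripper_width: 0.0875
gripper_force: 0.0
turn wz -0.04  shift x -8.39 y 8.28 z 7.20 pos [ 0.6493 -0.0203  0.2089] rot [-1.7991e+02  2.0000e-02 -8.5650e+01] w 0.0875 t 45.6 F [ 0.1  1.1 -0.3]
top bench [] shelf [[0.6589, -0.114, 0.0281, 0.1339, 76.0]]
scene bench [[0.6416, -0.1188, 0.0162, 0.1006, 60.0], [0.4715, 0.1321, 0.0356, 0.0918, 376.0], [0.6345, -0.0376, 0.0196, 0.0996, 92.0], [0.6699, -0.0874, 0.0262, 0.0949, 233.0], [0.6522, -0.0174, 0.0321, 0.0954, 313.0]] shelf [[0.6542, -0.0983, 0.0348, 0.1314, 269.0], [0.6473, -0.0194, 0.0353, 0.132, 415.0]]
```

```bash
python3 -m pendant '[[[-0.84,0.83,0,0,0,0,1],[-0.84,0.83,0,0,0,0,1],[-0.84,0.83,0,0,0,0,1],[-0.84,0.83,0,0,0,0,1],[-0.84,0.83,0,0,0,0,1],[-0.84,0.83,0,0,0,0,1],[-0.84,0.83,0,0,0,0,1],[-0.84,0.83,0,0,0,0,1]]]' >/dev/null
python3 -m pendant '[[[-0.84,0.83,0,0,0,0,1],[-0.84,0.83,0,0,0,0,1],[0,0,0,0,0,0,1],[0,0,0,0,0,0,1],[0,0,0,0,0,0,1],[0,0,0.8,0,0,0,1],[0,0,0.8,0,0,0,1],[0,0,0,0,0,0,1]]]'
python3 -c "
from h import *
to(.471,.134,.065,-85.5)"; python3 b.py
```

```text
time_s: 47.3
tcp_pos: [0.4702, 0.1333, 0.1739]
eef_rot: [179.8, -0.1, -85.7]
contact_force: [-0.0, 0.7, -0.2]
gripper_width: 0.0877
gripper_force: 0.0
turn wz -0.06  shift x -0.03 y -0.05 z 5.44 pos [0.4702 0.1333 0.1739] rot [ 1.7978e+02 -1.1000e-01 -8.5740e+01] w 0.0877 t 47.3 F [-0.   0.7 -0.2]
top bench [] shelf [[0.6559, -0.0983, 0.0334, 0.1339, 223.0], [0.6507, -0.02, 0.0333, 0.134, 219.0]]
scene bench [[0.6411, -0.1178, 0.0192, 0.1012, 69.0], [0.4699, 0.1351, 0.0347, 0.0917, 375.0], [0.6698, -0.0878, 0.0265, 0.0944, 241.0], [0.6337, -0.0398, 0.0186, 0.0996, 90.0], [0.6515, -0.0184, 0.0322, 0.0951, 303.0]] shelf [[0.6542, -0.0974, 0.0364, 0.1314, 392.0], [0.6477, -0.0206, 0.0355, 0.1323, 422.0]]
```

```bash
python3 -m pendant '[[[0,0,0.78,0,0,0,1],[0,0,0.78,0,0,0,1],[0,0,0.78,0,0,0,1],[0,0,0.78,0,0,0,1],[0,0,0.78,0,0,0,1],[0,0,0.78,0,0,0,1],[0,0,0.77,0,0,0,1],[0,0,0,0,0,0,1]]]' 25
python3 -m pendant '[[[0,0,0,0,0,0,0],[0,0,0,0,0,0,0],[0,0,0,0,0,0,0],[0,0,0,0,0,0,-1],[0,0,0,0,0,0,-1],[0,0,0,0,0,0,-1],[0,0,0,0,0,0,-1],[0,0,-0.3,0,0,0,-1]]]'
python3 -m pendant '[[[0,0,-0.7,0,0,0,-1],[0,0,-0.9,0,0,0,-1],[0,0,-0.9,0,0,0,-1],[0,0,-0.9,0,0,0,-1],[0,0,-0.9,0,0,0,-1],[0,0,0,0,0,0,-1],[0,0,0,0,0,0,-1],[0,0,0,0,0,0,-1]]]'
python3 -c "
from h import *
to(.644,.058,.107,-85.5)"; python3 b.py
```

```text
time_s: 48.2
tcp_pos: [0.4707, 0.134, 0.0661]
eef_rot: [179.9, -0.1, -85.7]
contact_force: [-0.2, -0.5, 0.0]
gripper_width: 0.0879
gripper_force: 0.0
time_s: 49.0
tcp_pos: [0.4705, 0.1343, 0.0728]
eef_rot: [179.9, -0.0, -85.7]
contact_force: [-0.1, -0.6, -2.3]
gripper_width: 0.0661
gripper_force: 25.0
time_s: 49.8
tcp_pos: [0.4703, 0.1341, 0.1581]
eef_rot: [179.9, -0.0, -85.7]
contact_force: [-0.2, -0.6, -3.0]
gripper_width: 0.066
gripper_force: 25.0
turn wz -0.04  shift x 4.48 y -8.36 z 2.55 pos [0.4703 0.1341 0.1581] rot [ 1.7992e+02 -3.0000e-02 -8.5670e+01] w 0.0660 t 49.8 F [-0.2 -0.6 -3. ]
top bench [] shelf [[0.6565, -0.098, 0.0334, 0.1338, 222.0], [0.6503, -0.0206, 0.0332, 0.134, 215.0]]
scene bench [[0.6395, -0.1183, 0.0182, 0.1009, 70.0], [0.6329, -0.038, 0.0205, 0.1, 95.0], [0.6689, -0.0893, 0.0269, 0.0953, 230.0], [0.4794, 0.1388, 0.0306, 0.0977, 201.0], [0.6521, -0.0177, 0.0321, 0.0953, 307.0]] shelf [[0.6534, -0.0979, 0.0355, 0.1319, 376.0], [0.6503, -0.0218, 0.0353, 0.1321, 426.0], [0.4883, 0.1548, 0.0297, 0.1317, 152.0]]
```

```bash
python3 -m pendant '[[[0.45,-0.84,0,0,0,0,-1],[0.45,-0.84,0,0,0,0,-1],[0.45,-0.84,0,0,0,0,-1],[0.45,-0.84,0,0,0,0,-1],[0.45,-0.84,0,0,0,0,-1],[0.45,-0.84,0,0,0,0,-1],[0.45,-0.84,0,0,0,0,-1],[0.45,-0.84,0,0,0,0,-1]]]' >/dev/null
python3 -m pendant '[[[0.45,-0.84,0,0,0,0,-1],[0.44,-0.8,0,0,0,0,-1],[0,0,0,0,0,0,-1],[0,0,0,0,0,0,-1],[0,0,0.7,0,0,0,-1],[0,0,0.7,0,0,0,-1],[0,0,0.5,0,0,0,-1],[0,0,0.4,0,0,0,-1]]]'
python3 -m pendant '[[[0,0,0.13,0,0,0,-1],[0,0,0.12,0,0,0,-1],[0,0,0,0,0,0,-1],[0,0,0,0,0,0,-1],[0,0,0,0,0,0,1],[0,0,0,0,0,0,1],[0,0,0,0,0,0,1],[0,0,0,0,0,0,1]]]'
python3 -m pendant '[[[0,0,-0.6,0,0,0,1],[0,0,-0.8,0,0,0,1],[0,0,-0.9,0,0,0,1],[0,0,-0.9,0,0,0,1],[0,0,-0.9,0,0,0,1],[0,0,-0.9,0,0,0,1],[0,0,0,0,0,0,1],[0,0,0,0,0,0,1]]]'
python3 b.py
python3 - <<'E'
from h import *
to(.437,.321,.04,-87.2)
for n in("top","scene"):
  d=cap(n);W=world(d);z=W[...,2];X,Y=W[...,0],W[...,1];B=(X>.2)&(X<.6)&(Y>.12)&(Y<.5)
  print(n,"ridge",rect(W,big((z>.037)&(z<.046)&B)),"board",rect(W,big(B&(z>.004)&(z<.013)&(cv2.cvtColor(d["frame"],cv2.COLOR_BGR2HSV)[...,0]>18))))
E
```

```text
time_s: 51.5
tcp_pos: [0.6436, 0.0577, 0.1113]
eef_rot: [179.9, -0.0, -85.6]
contact_force: [-1.1, -0.3, -1.4]
gripper_width: 0.066
gripper_force: 25.0
time_s: 52.3
tcp_pos: [0.6446, 0.0577, 0.1082]
eef_rot: [-180.0, 0.0, -85.6]
contact_force: [0.1, -0.3, 0.3]
gripper_width: 0.0866
gripper_force: 0.0
time_s: 53.1
tcp_pos: [0.6446, 0.0577, 0.2089]
eef_rot: [-179.9, 0.0, -85.7]
contact_force: [-0.9, -0.2, -0.6]
gripper_width: 0.0877
gripper_force: 0.0
top bench [] shelf [[0.6564, -0.0978, 0.0331, 0.1341, 220.0], [0.6494, -0.022, 0.0335, 0.135, 128.0]]
scene bench [[0.6404, -0.1186, 0.0191, 0.1007, 64.0], [0.6351, -0.0413, 0.0168, 0.0991, 80.0], [0.6702, -0.0873, 0.0265, 0.0953, 231.0], [0.6619, -0.0139, 0.029, 0.0955, 261.0], [0.6278, 0.0403, 0.0225, 0.0988, 134.0], [0.6522, 0.063, 0.0309, 0.0949, 310.0]] shelf [[0.6551, -0.0993, 0.0344, 0.1318, 388.0], [0.6472, -0.0206, 0.0363, 0.1316, 293.0], [0.6422, 0.0584, 0.0359, 0.1319, 456.0]]
turn wz 0.39  shift x -13.66 y 9.70 z 8.37 pos [0.644  0.0576 0.2075] rot [179.95   0.   -85.66] w 0.0879 t 53.2 F [-0.6 -0.3  0. ]
top ridge ((589.2103271484375, 132.57839965820312), (21.184078216552734, 23.23538589477539), 0.43526598811149597) board ((441.40252685546875, 196.71115112304688), (104.218505859375, 52.660099029541016), 9.537239074707031)
scene ridge ((437.8577575683594, 323.2688293457031), (24.135408401489258, 89.37583923339844), 2.9075775146484375) board ((437.760986328125, 322.2354431152344), (105.39627075195312, 289.7689514160156), 3.1556897163391113)
```

```bash
python3 -m pendant '[[[0,0,0,0,0,0.4,1],[-0.91,0.65,0,0,0,0,1],[-0.91,0.65,0,0,0,0,1],[-0.91,0.65,0,0,0,0,1],[-0.91,0.65,0,0,0,0,1],[-0.91,0.65,0,0,0,0,1],[-0.91,0.65,0,0,0,0,1],[-0.91,0.65,0,0,0,0,1]]]' >/dev/null
python3 -m pendant '[[[-0.91,0.65,0,0,0,0,1],[-0.91,0.65,0,0,0,0,1],[-0.91,0.65,0,0,0,0,1],[-0.91,0.65,0,0,0,0,1],[-0.91,0.65,0,0,0,0,1],[-0.91,0.65,0,0,0,0,1],[-0.91,0.65,0,0,0,0,1],[-0.91,0.65,0,0,0,0,1]]]' 
python3 -m pendant '[[[0,0,0.8,0,0,0,1],[0,0,0.8,0,0,0,1],[0,0,0.8,0,0,0,1],[0,0,0.8,0,0,0,1],[0,0,0,0,0,0,1],[0,0,0,0,0,0,1],[0,0,0,0,0,0,1],[0,0,0,0,0,0,1]]]' 
python3 b.py
python3 - <<'E'
from h import *
to(.4365,.321,.037,-87.2)
d=cap("scene");W=world(d);z=W[...,2];X,Y=W[...,0],W[...,1];B=(X>.2)&(X<.6)&(Y>.12)&(Y<.5)
print("board",rect(W,big(B&(z>.004)&(z<.013)&(cv2.cvtColor(d["frame"],cv2.COLOR_BGR2HSV)[...,0]>18))))
cv2.imwrite("pics/s7.png",d["frame"][150:400,180:580].repeat(2,0).repeat(2,1))
E
```

```text
time_s: 54.9
tcp_pos: [0.4359, 0.3216, 0.2077]
eef_rot: [180.0, -0.0, -87.3]
contact_force: [0.4, 0.2, -0.7]
gripper_width: 0.0875
gripper_force: 0.0
time_s: 55.7
tcp_pos: [0.437, 0.3214, 0.1449]
eef_rot: [-179.9, 0.1, -87.3]
contact_force: [-0.3, -0.1, 0.2]
gripper_width: 0.0876
gripper_force: 0.0
top bench [] shelf [[0.6559, -0.0986, 0.0334, 0.1339, 218.0], [0.6508, -0.0201, 0.0331, 0.1342, 214.0], [0.6452, 0.057, 0.0332, 0.1343, 202.0]]
scene bench [[0.6378, -0.1191, 0.0174, 0.1009, 65.0], [0.6707, -0.0868, 0.0264, 0.0951, 231.0], [0.631, -0.0387, 0.0196, 0.0997, 93.0], [0.6621, -0.0139, 0.0289, 0.0948, 256.0], [0.6286, 0.0423, 0.0215, 0.0982, 129.0], [0.6521, 0.0629, 0.031, 0.095, 315.0]] shelf [[0.6568, -0.1, 0.0351, 0.132, 384.0], [0.6493, -0.0214, 0.0345, 0.1319, 431.0], [0.6431, 0.0569, 0.0353, 0.1323, 458.0]]
turn wz -0.01  shift x 0.01 y 0.02 z 5.38 pos [0.4368 0.3212 0.1446] rot [-1.7996e+02  5.0000e-02 -8.7260e+01] w 0.0880 t 55.8 F [ 0.1 -0.1 -0.4]
board ((437.67327880859375, 322.126708984375), (104.90614318847656, 289.9134826660156), 3.083571195602417)
```

View pics/s7.png

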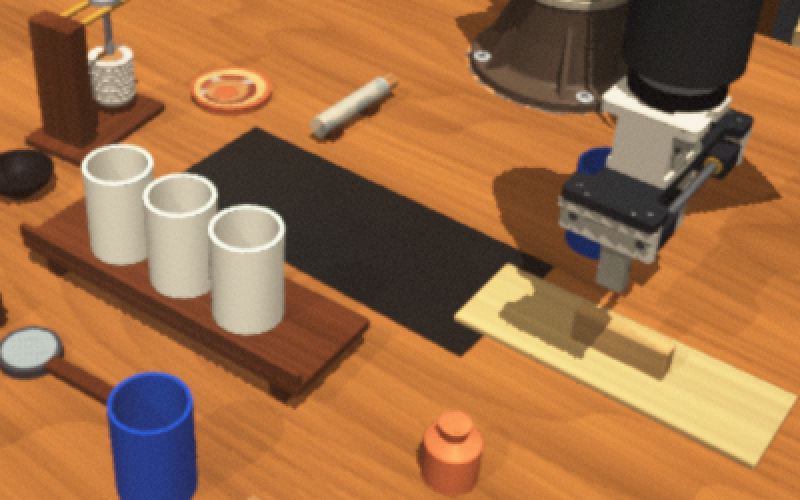

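The three beakers stand in a row on the shelf at (120,200), (182,235) and (247,268). The gripper is above the cover's ridge (620,340). Now I grasp the cover.

```bash
python3 -m pendant '[[[0,0,0.78,0,0,0,1],[0,0,0.78,0,0,0,1],[0,0,0.78,0,0,0,1],[0,0,0.78,0,0,0,1],[0,0,0.78,0,0,0,1],[0,0,0.78,0,0,0,0.2],[0,0,0.7,0,0,0,0.2],[0,0,0,0,0,0,-0.2]]]' 40
python3 -m pendant '[[[0,0,0,0,0,0,-0.5],[0,0,0,0,0,0,-1],[0,0,0,0,0,0,-1],[0,0,0,0,0,0,-1],[0,0,0,0,0,0,-1],[0,0,0,0,0,0,-1],[0,0,0,0,0,0,-1],[0,0,0,0,0,0,-1]]]'
python3 -m pendant '[[[0,0,0,0,0,0,-1],[0,0,0,0,0,0,-1],[0,0,0,0,0,0,-1],[0,0,-0.3,0,0,0,-1],[0,0,-0.6,0,0,0,-1],[0,0,-0.9,0,0,0,-1],[0,0,-0.9,0,0,0,-1],[0,0,-0.9,0,0,0,-1]]]'
python3 -m pendant '[[[0,0,-0.9,0,0,0,-1],[0,0,-0.9,0,0,0,-1],[0,0,-0.9,0,0,0,-1],[0,0,-0.9,0,0,0,-1],[0,0,-0.9,0,0,0,-1],[0,0,-0.9,0,0,0,-1],[0,0,-0.9,0,0,0,-1],[0,0,0,0,0,0,-1]]]'
python3 b.py
python3 - <<'E'
from h import *
to(.650,-.0205,.18,-85.5)
d=cap("scene");cv2.imwrite("pics/s8.png",d["frame"][100:400,180:580].repeat(2,0).repeat(2,1))
E
```

```text
time_s: 56.65
tcp_pos: [0.4359, 0.32, 0.0349]
eef_rot: [179.9, -0.1, -87.3]
contact_force: [-0.2, -0.6, 0.2]
gripper_width: 0.0691
gripper_force: 0.0
time_s: 57.45
tcp_pos: [0.4366, 0.321, 0.0365]
eef_rot: [-180.0, 0.0, -87.2]
contact_force: [-2.5, -0.5, 2.9]
gripper_width: 0.0199
gripper_force: 40.0
time_s: 58.25
tcp_pos: [0.4366, 0.3209, 0.1098]
eef_rot: [-180.0, 0.0, -87.3]
contact_force: [-0.5, 0.1, -2.0]
gripper_width: 0.0198
gripper_force: 40.0
time_s: 59.05
tcp_pos: [0.4375, 0.3217, 0.2376]
eef_rot: [-179.8, 0.2, -87.2]
contact_force: [-0.8, -0.4, -1.5]
gripper_width: 0.0196
gripper_force: 40.0
top bench [] shelf [[0.6561, -0.0986, 0.0337, 0.1341, 221.0], [0.6501, -0.0206, 0.0331, 0.1342, 218.0], [0.6458, 0.057, 0.0333, 0.134, 205.0]]
scene bench [[0.6395, -0.1181, 0.0183, 0.1008, 68.0], [0.6336, -0.0385, 0.0197, 0.1002, 96.0], [0.6695, -0.0883, 0.0271, 0.0953, 228.0], [0.6622, -0.0137, 0.0291, 0.0954, 256.0], [0.6285, 0.0409, 0.0207, 0.0984, 131.0], [0.6516, 0.0625, 0.0309, 0.0947, 312.0]] shelf [[0.6577, -0.0997, 0.0362, 0.1319, 391.0], [0.6487, -0.021, 0.0349, 0.1319, 429.0], [0.6424, 0.0563, 0.0361, 0.1318, 453.0]]
turn wz -0.44  shift x 17.85 y -9.31 z 2.73 pos [0.4364 0.3208 0.2347] rot [-1.7999e+02  5.0000e-02 -8.7270e+01] w 0.0198 t 59.1 F [ 0.2 -0.5 -2. ]
```

View pics/s8.png

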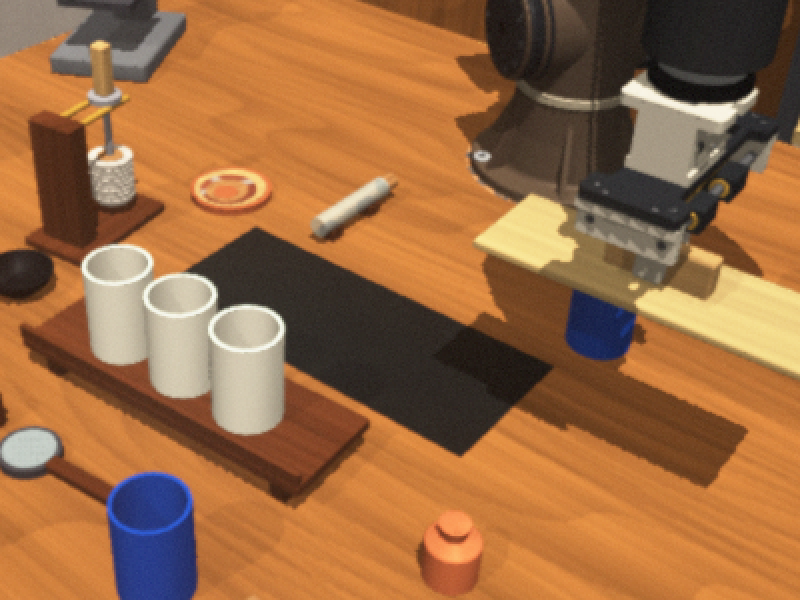

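The cover is held level (640,265) and the row is undisturbed. Carrying it over the row.

```bash
python3 -m pendant '[[[0,0,0,0,0,-0.44,-1],[0.9,-0.47,0,0,0,0,-1],[0.9,-0.47,0,0,0,0,-1],[0.9,-0.47,0,0,0,0,-1],[0.9,-0.47,0,0,0,0,-1],[0.9,-0.47,0,0,0,0,-1],[0.9,-0.47,0,0,0,0,-1],[0.9,-0.47,0,0,0,0,-1]]]' >/dev/null
python3 -m pendant '[[[0.9,-0.47,0,0,0,0,-1],[0.9,-0.47,0,0,0,0,-1],[0.9,-0.47,0,0,0,0,-1],[0.9,-0.47,0,0,0,0,-1],[0.9,-0.47,0,0,0,0,-1],[0.9,-0.47,0,0,0,0,-1],[0.9,-0.47,0,0,0,0,-1],[0.9,-0.47,0,0,0,0,-1]]]' >/dev/null
python3 -m pendant '[[[0.9,-0.47,0,0,0,0,-1],[0.9,-0.47,0,0,0,0,-1],[0.9,-0.47,0,0,0,0,-1],[0.9,-0.47,0,0,0,0,-1],[0.7,-0.4,0,0,0,0,-1],[0,0,0,0,0,0,-1],[0,0,0,0,0,0,-1],[0,0,0,0,0,0,-1]]]' 
python3 - <<'E'
from h import *
to(.650,-.0205,.176,-85.5)
d=cap("scene")
W=world(d);z=W[...,2];X,Y=W[...,0],W[...,1]
m=big((X>.5)&(X<.75)&(abs(Y)<.3)&(z>.196)&(z<.213)&(cv2.cvtColor(d["frame"],cv2.COLOR_BGR2HSV)[...,0]>15));print(rect(W,m),m.sum())
E
python3 b.py
```

```text
time_s: 61.6
tcp_pos: [0.6502, -0.0189, 0.234]
eef_rot: [180.0, 0.0, -85.5]
contact_force: [0.0, 0.5, -0.8]
gripper_width: 0.0197
gripper_force: 40.0
turn wz 0.01  shift x 0.08 y 0.02 z 2.90 pos [ 0.6502 -0.0189  0.234 ] rot [ 1.7996e+02  1.0000e-02 -8.5480e+01] w 0.0197 t 61.6 F [ 0.   0.5 -0.8]
((651.7371826171875, -17.302276611328125), (103.59394836425781, 293.1670227050781), 4.39155387878418) 4241
top bench [] shelf []
scene bench [[0.6381, -0.1186, 0.0175, 0.1004, 65.0], [0.633, -0.0392, 0.0197, 0.0995, 93.0], [0.67, -0.0882, 0.0268, 0.095, 236.0], [0.6622, -0.0137, 0.0291, 0.0951, 262.0], [0.6273, 0.0409, 0.0216, 0.0987, 131.0], [0.6523, 0.0632, 0.0309, 0.095, 320.0]] shelf [[0.6554, -0.0983, 0.0339, 0.1316, 249.0], [0.6506, -0.0211, 0.0338, 0.1316, 304.0], [0.6458, 0.057, 0.035, 0.1318, 343.0]]
```

```bash
python3 -m pendant '[[[0.06,0.02,0.6,0,0,0,-1],[0,0,0.7,0,0,0,-1],[0,0,0.7,0,0,0,-1],[0,0,0.5,0,0,0,-1],[0,0,0.3,0,0,0,-1],[0,0,0.1,0,0,0,-1],[0,0,0.1,0,0,0,-1],[0,0,0,0,0,0,-1]]]'
python3 -m pendant '[[[0,0,0.05,0,0,0,-1],[0,0,0.05,0,0,0,-1],[0,0,0.05,0,0,0,-1],[0,0,0,0,0,0,-1],[0,0,0,0,0,0,-1],[0,0,0,0,0,0,-1],[0,0,0,0,0,0,-1],[0,0,0,0,0,0,-1]]]'
```

```text
time_s: 62.55
tcp_pos: [0.6505, -0.0205, 0.1745]
eef_rot: [-180.0, -0.0, -85.5]
contact_force: [0.5, 0.5, -2.3]
gripper_width: 0.02
gripper_force: 40.0
time_s: 63.35
tcp_pos: [0.6505, -0.0205, 0.1716]
eef_rot: [-180.0, -0.0, -85.5]
contact_force: [-0.9, 0.4, 1.2]
gripper_width: 0.0198
gripper_force: 40.0
```

```bash
python3 -m pendant '[[[0,0,0.03,0,0,0,-1],[0,0,0.03,0,0,0,-1],[0,0,0,0,0,0,-1],[0,0,0,0,0,0,-1],[0,0,0,0,0,0,-1],[0,0,0,0,0,0,-1],[0,0,0,0,0,0,-1],[0,0,0,0,0,0,-1]]]'
```

```text
time_s: 64.15
tcp_pos: [0.6505, -0.0205, 0.1716]
eef_rot: [-179.9, -0.0, -85.5]
contact_force: [-3.0, 1.1, 7.1]
gripper_width: 0.0196
gripper_force: 40.0
```

```bash
python3 -m pendant '[[[0,0,0.05,0,0,0,-1],[0,0,0.05,0,0,0,-1],[0,0,0,0,0,0,-1],[0,0,0,0,0,0,-1],[0,0,0,0,0,0,-1],[0,0,0,0,0,0,-1],[0,0,0,0,0,0,-1],[0,0,0,0,0,0,-1]]]'
python3 -m pendant '[[[0,0,-0.04,0,0,0,-1],[0,0,-0.04,0,0,0,-1],[0,0,-0.04,0,0,0,-1],[0,0,-0.04,0,0,0,-1],[0,0,0,0,0,0,-1],[0,0,0,0,0,0,-0.6],[0,0,0,0,0,0,-0.4],[0,0,0,0,0,0,0]]]'
python3 -m pendant '[[[0,0,0,0,0,0,1],[0,0,0,0,0,0,1],[0,0,0,0,0,0,1],[0,0,0,0,0,0,1],[0,0,-0.4,0,0,0,1],[0,0,-0.7,0,0,0,1],[0,0,-0.9,0,0,0,1],[0,0,-0.9,0,0,0,1]]]'
python3 -m pendant '[[[0,0,-0.9,0,0,0,1],[0,0,-0.9,0,0,0,1],[0,0,-0.9,0,0,0,1],[0,0.9,0,0,0,0,1],[0,0.9,0,0,0,0,1],[0,0.9,0,0,0,0,1],[0,0.9,0,0,0,0,1],[0,0.9,0,0,0,0,1]]]'
python3 -m pendant '[[[0,0.9,0,0,0,0,1],[0,0.9,0,0,0,0,1],[0,0.9,0,0,0,0,1],[0,0.9,0,0,0,0,1],[0,0,0,0,0,0,1],[0,0,0,0,0,0,1],[0,0,0,0,0,0,1],[0,0,0,0,0,0,1]]]'
python3 - <<'E'
from h import *
for n in("scene","top"):
  d=cap(n);W=world(d);z=W[...,2];X,Y=W[...,0],W[...,1];B=(X>.5)&(X<.75)&(abs(Y)<.3)
  h=cv2.cvtColor(d["frame"],cv2.COLOR_BGR2HSV)[...,0]
  m=big(B&(z>.132)&(z<.152)&(h>18));p=W[m];A=np.c_[p[:,:2],np.ones(len(p))];k=np.linalg.lstsq(A,p[:,2],rcond=None)[0]
  print(n,rect(W,m),"slope",k[:2],"z",np.median(p[:,2]))
  cv2.imwrite(f"pics/f_{n}.png",d["frame"][90:390,170:570].repeat(2,0).repeat(2,1))
E
```

```text
time_s: 64.95
tcp_pos: [0.6505, -0.0205, 0.1715]
eef_rot: [-179.9, -0.0, -85.4]
contact_force: [-8.2, 2.0, 20.3]
gripper_width: 0.0199
gripper_force: 40.0
time_s: 65.75
tcp_pos: [0.65, -0.0205, 0.1708]
eef_rot: [180.0, 0.0, -85.5]
contact_force: [0.0, -0.2, 0.3]
gripper_width: 0.0293
gripper_force: 0.0
time_s: 66.55
tcp_pos: [0.6506, -0.0205, 0.2314]
eef_rot: [-179.9, -0.0, -85.5]
contact_force: [-0.0, 0.3, -0.1]
gripper_width: 0.0868
gripper_force: 0.0
time_s: 67.35
tcp_pos: [0.5601, -0.0277, 0.285]
eef_rot: [-179.9, 0.0, -85.5]
contact_force: [0.7, -0.4, 0.5]
gripper_width: 0.0875
gripper_force: 0.0
time_s: 68.15
tcp_pos: [0.4893, -0.0332, 0.2835]
eef_rot: [-180.0, -0.0, -85.5]
contact_force: [-0.3, -0.5, -0.1]
gripper_width: 0.0876
gripper_force: 0.0
scene ((652.0049438476562, -18.62506103515625), (104.15200805664062, 292.701416015625), 4.776181697845459) slope [-0.00387202 -0.00112379] z 0.14270922327796617
top ((658.47509765625, 37.73277282714844), (77.23099517822266, 174.34735107421875), 6.477425575256348) slope [-0.00099207 -0.00266585] z 0.1429252389115772
```

View pics/f_scene.png

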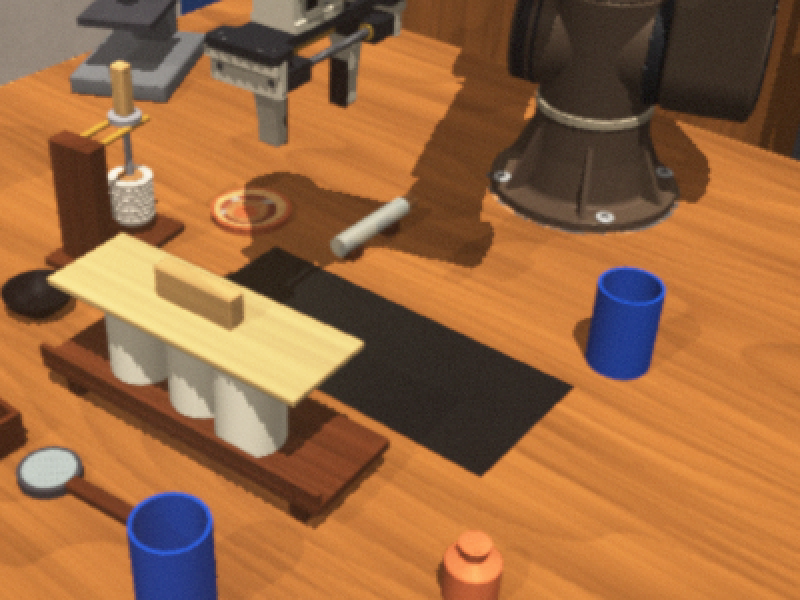

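View pics/f_top.png

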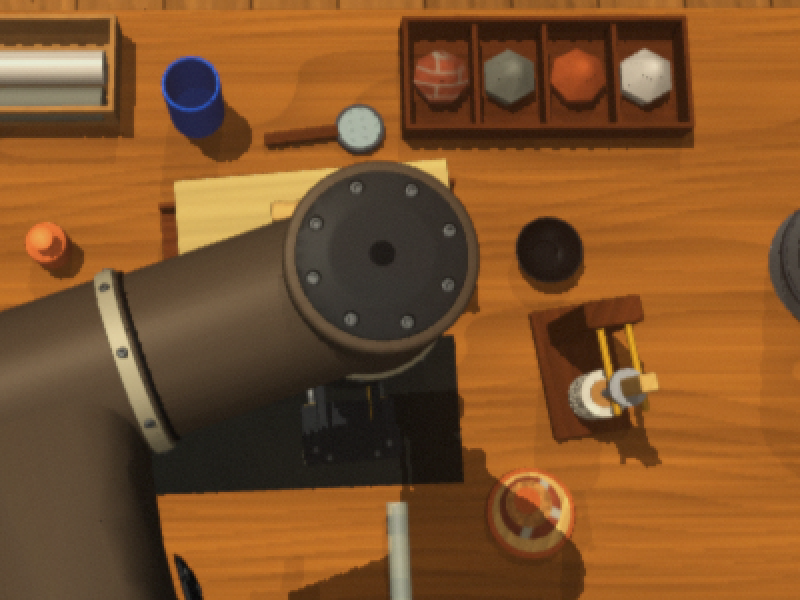

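The cover lies level on the three beakers (scene crop 205,320), with its top at z 0.143. The brush hangs in the fork, the bystanders are in place and the gripper is clear. Handing in.

```bash
python3 -c "
from plant import r
print(r.close_job())"
```

```text
the job is handed in; nothing more can be done
None
```

The job is handed in with all steps done at 68 s: the three white beakers are scrubbed left to right and stand in a row on the shelf, the brush hangs in its fork, and the cover was pressed on with about 20 N and sits level; the hand-in gave no verdict.

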